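Register a circuit board in its fixture and clamp it with two captive screws

ROBOT

A 6-joint arm with a two-finger parallel gripper is mounted at the origin on the work surface. World frame = base frame: x ahead of the robot, y to its left, z up, the work surface at z = 0. Lengths are in mm, angles in degrees, forces in N, time in s.
With the tool pointing down it reaches from about 350 to 850 mm from the base axis. Payload 8.1 kg.
Tool frame: the origin (TCP) lies on the centre line of the jaws, within the pads' length; the fingertips stand 14 mm ahead of it and the grasp point (between the pads) lies 5 mm behind it; z points along the fingers, y is the line along which they close (so a half turn about z gives the same grasp; the last joint's range is limited). The gripper opens to 85 mm and grips with 20 to 120 N. Pads are 22 mm wide; open, the fingers measure 114 mm over their backs; the gripper's body (76 mm by 85 mm) begins 54 mm behind the grasp point. The pads swing forward as they close: fully open they stand 13 mm farther back than shut.
Start: joints at [-77.258, 7.471, 85.268, -0, 87.261, -4.893], TCP at [181.798, -571.8, 245.292] pointing down, gripper open.
Joint ranges: [-169.43, 169.43], [-51.17, 129.36], [1.28, 143.12], [-76.62, 256.62], [0, 156.53], [-152.29, 152.29]. Speed limits (degrees/s): [136.94, 136.94, 159.86, 180, 180, 180].

INTERFACE

Orientations are given as [roll, pitch, yaw] about the fixed x, y, z axes, in that order (R = Rz(yaw) Ry(pitch) Rx(roll)).
In Python, from bench import sense, snapshot, camera_info, hand_in gives the robot as it stands. The module is installed in compiled form; this text tells all that it offers.
- The arm moves only by the tool apply_moves, never from a script. Its argument "deltas" is a list of rows, each a list of 7 numbers: the shift along the tool's x, y, z scaled (see below), then the turn, a rotation vector about the tool's x, y, z scaled (see below), then the opening, from 0 (shut) to 1 (fully open). In form: [[dx, dy, dz, ax, ay, az, claw], ...]. A call has 1 to 8 rows; each row shifts and turns the commanded pose from where the row before left it, along the tool's axes as they then stand; what a row does not reach is not made up. The controller multiplies each number of a shift by 0.03 m and each number of a turn by 0.08 rad. A row lasts 1/8 s, in which the tool goes at most 62.5 mm and 10.7 degrees, less where a joint would pass 70% of its speed; a pose out of reach is approached as far as the arm can. A call with a number of a shift or a turn outside -1 to 1 is refused whole. A call with a gripper value outside its range is refused whole. The fingers move at their own pace and stop on an object; "grip_force" is the grip in N (left out, the last holds). Time passes only in rows, so rows that do not move let the fingers close. It gives the time, the measured TCP pose, the force, the opening and the grip force at its end, in the units of the state.
- sense(): the state, without advancing time (a new reading comes with each control period).
- snapshot(name): name is "side" or "top" or "wrist"; returns the picture (384x512x3 uint8, red, green, blue); there is no depth.
- camera_info(name): a dict with "vertical_fov" (degrees; the focal length in pixels is half the picture's height over the tangent of half this angle, whatever the lens; pixels are square), "cx", "cy" (the principal point, pixels), "origin" and "rotation" of the camera in the world; the wrist camera has in their place "tool_from_camera" (4x4, takes a point from camera to tool coordinates, whose origin is the TCP and whose axes are the flange's). Camera axes: x right, y up, looking along -z (the intrinsics and any distortion apply to the point x, -y, -z); pixel columns grow to the right and rows downward; lengths in mm; the calibration is good to about 2 mm. A picture is of the moment at which its call begins: read the wrist's pose just before it. camera_info takes no time and is no camera call.
- hand_in(): hands the job in; it is judged then, once.
The state is a dict: "time": time; "joint_pos": joint angles; "qd": joint speeds; "joint_efforts": joint torques, N m; "tool_pos": TCP position; "tcp_rot": TCP orientation; "ft_force": force on the tool from outside, world axes, zero at the start; "wrist_torque": the same for the moment, N m; "finger_gap": finger opening in mm; "grip_force": force on a finger pad.
Only numpy, scipy, OpenCV 4.12 (cv2) and the standard library are available. Lean on these libraries where they do the work, as an engineer would, in place of code of your own. Each camera call takes 0.05 s, during which the arm holds its last target. There are 200 camera calls.

TASK

Push the circuit board home against the fixture's stops, square in its corner. Then take the flat-bladed driver from its stand and with it turn both slotted clamp screws clockwise, in either order, until their tongues reach over the board's edges. Put the driver back upright in its stand, and leave the other things on the bench where they are.

Things in the scene. Friction and masses are not known exactly. Their poses are not given: they have to be found in the camera images.
- fixture: Fixed grey plate 12 mm thick, x -100 to 115, y -90 to 105 mm about its origin (on the bench below the centre of the board's place). Dark stop blocks 10 mm high stand on it: two with faces at y = 45 (at x = -36 and 22, 24 mm long), two with faces at x = 55 (at y = -29 and 29, 20 mm long). Near (-x) and right (-y) sides open. Screw axes at (0, 75) and (85, 0).
- fixture_corner (a point): The corner on top of the fixture plate where the two stop faces would meet, at (55, 45, 12) mm of the fixture; axes as the fixture.
- board: Green circuit board in a black carrier, loose on the fixture plate, 110 mm (x) by 90 mm (y), 10 mm thick, parts on it up to 17 mm high; 0.22 kg. Origin: centre of the underside. Starts 12 to 32 mm short of both pairs of stops and turned up to 0.12 rad.
- board_corner (a point): The board's far left lower corner, at (55, 45, 0) mm of the board; it comes to the fixture corner when the board is home.
- screw_left: Clamp at the fixture's left (+y) side: captive slotted steel screw head 29 mm across on a steel tongue (14 mm wide, 5 thick, reaching 44 mm from the axis); they turn together about the vertical. Origin: on the axis, centre of the slot floor, 29.5 mm above the bench. z up; x points along the tongue. The slot runs along x, 7 mm wide, 8 deep, open at both ends.
- latch_left (a joint): Turn of the left clamp, rad, growing clockwise seen from above; starts between 0.1 and 0.5; 0 = tongue parallel to the board's edge, 1.57 (hard stop) = tongue square across the board's edge, 2.5 mm above it, reaching 14 mm over it. Friction about 0.06 N m.
- screw_far: Clamp at the fixture's far (+x) side: captive slotted steel screw head 29 mm across on a steel tongue (14 mm wide, 5 thick, reaching 44 mm from the axis); they turn together about the vertical. Origin: on the axis, centre of the slot floor, 29.5 mm above the bench. z up; x points along the tongue. The slot runs along x, 7 mm wide, 8 deep, open at both ends.
- latch_far (a joint): Turn of the far clamp, rad, growing clockwise seen from above; starts between 0.1 and 0.5; 0 = tongue parallel to the board's edge, 1.57 (hard stop) = tongue square across the board's edge, 2.5 mm above it, reaching 14 mm over it. Friction about 0.06 N m.
- driver: Flat-bladed driver, upright, blade down, 120 mm long, 0.11 kg. Origin: middle of the blade's lower end; z up to the handle. Blade 20 mm wide along x, 4 thick along y, 12 high; shank 10 across up to z = 45; collar 34 across from z = 45 to 50; black square handle 24 by 24 mm, faces along x and y, from z = 50 to 120.
- stand: Grey driver stand fixed on the bench at the left or right, 50 mm high, x -30 to 42, y -32 to 32 mm. A slot 16 mm wide runs along x, open at the top and the -x end, closed beyond x = 30. Origin: on the bench below the driver's place. The driver hangs in the slot, blade along it (x), collar on the stand's top, blade end 5 mm above the bench.
- bin: Black open parts bin, 100 by 85 by 45 mm, on the other side than the stand. Leave it alone. Origin: centre of the underside.
- spool: Solder spool standing on end, 52 mm across, 38 mm high. Leave it alone. Origin: centre of the underside.
- jar: Small closed flux jar, 44 mm across, 50 mm high. Leave it alone. Origin: centre of the underside.

How it is judged:
By the outcome, as a careful person would: the job done as asked, in the order asked, and still so for the second after the job is handed in, with the robot touching nothing.
It also fails if it takes over 72 s, if anything falls off the work surface, if the arm or the gripper's body presses on something with over 40 N, if the wrist force passes 120 N, or if a joint passes its speed limit or range.

## Working session

There is one attempt and no reset: what is moved stays moved. The work goes in short steps, Python scripts to look and compute and a tool call to move; the robot and the scene stay as the last step left them, time stands still between calls to the robot, and variables do not carry over. Pictures are saved under pics/ and viewed, at most 10 in all, crops included, and the job is handed in when it is done.

Besides the shell and the picture viewer there is one more tool, called after ">>>" in YAML: its name, and indented under it one key for each argument. apply_moves: Moves the arm, as the interface text tells. Its arguments: {"type":"object","properties":{"deltas":{"type":"array"},"grip_force":{"type":"number"}},"required":["deltas"]}

```bash
mkdir -p pics; ls
cat > h.py <<'E'
import numpy as np,cv2
from scipy.spatial.transform import Rotation as R
from bench import sense,snapshot,camera_info
def cam(n):
    i=camera_info(n); return i
E
python3 - <<'E'
from h import *
s=sense();print(s)
for n in("top","side","wrist"):
    i=camera_info(n);print(n,i)
a=[snapshot(n) for n in("top","side")]
for n,p in zip(("top","side"),a): cv2.imwrite(f"pics/{n}0.png",p[:,:,::-1])
E
```

```text
pics
{'time': 0.0, 'joint_pos': array([-7.72584219e+01,  7.51441157e+00,  8.53323519e+01,  3.09961820e-03,
        8.72618994e+01, -4.89372839e+00]), 'qd': array([ 0.07602162,  0.01603536,  0.00439144,  0.03793338, -0.02046211,
       -0.06026096]), 'joint_efforts': array([ 1.95921442e-03, -5.69393277e+01, -5.00553596e+01, -1.55539610e-04,
        1.46685925e-02, -1.22668020e-06]), 'tool_pos': array([ 181.68616606, -571.25740118,  244.22223212]), 'tcp_rot': array([-1.79891997e+02, -1.23542978e-02,  1.76351438e+01]), 'ft_force': array([ 0.07540962, -0.35637531,  0.15153809]), 'wrist_torque': array([ 0.03584277, -0.03525467,  0.04571874]), 'grip_force': 0.0, 'finger_gap': 85.20222481896585}
top {'vertical_fov': 46.882162755644586, 'cx': 252.83729562583343, 'cy': 196.31533115498905, 'origin': array([ 500.1397855 ,    6.68822696, 1116.07844514]), 'rotation': array([  4.43774731,   0.54575475, -91.26216866])}
side {'vertical_fov': 45.419391008236, 'cx': 250.1459896229831, 'cy': 190.4200654240162, 'origin': array([-75.33760299, 691.22213255, 923.33769132]), 'rotation': array([  47.95169389,    0.38260023, -138.35523245])}
wrist {'vertical_fov': 67.95145472497272, 'cx': 257.96026815459237, 'cy': 193.04185395431674, 'tool_from_camera': array([[-5.72130941e-04,  9.48954024e-01,  3.15413908e-01,
         8.27010776e+01],
       [ 9.99999735e-01,  4.00688631e-04,  6.08393274e-04,
        -4.43538680e-01],
       [ 4.50954478e-04,  3.15414173e-01, -9.48954001e-01,
        -1.30340568e+02],
       [ 0.00000000e+00,  0.00000000e+00,  0.00000000e+00,
         1.00000000e+00]])}
```

View pics/top0.png

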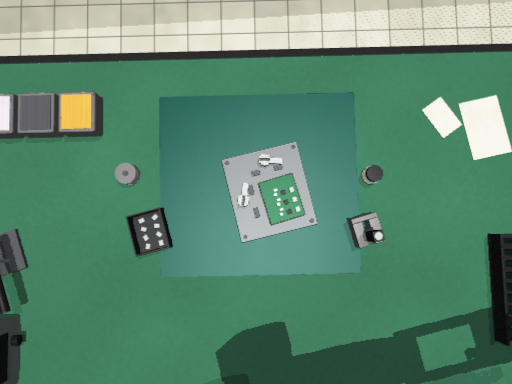

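View pics/side0.png

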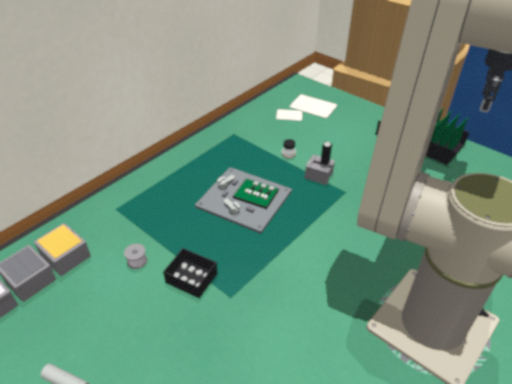

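The top view shows the fixture with corners at about (222,160), (297,143), (317,222) and (242,241), and the board at (282,199). The screws are at (265,160) and (243,201), and the driver's top is at (378,236) on the right-hand stand. The bin is at (150,232), the spool at (126,174) and the jar at (373,174). The side view agrees.

```bash
cat > h.py <<'E'
import numpy as np,cv2
from scipy.spatial.transform import Rotation as R
from bench import sense,snapshot,camera_info
def rot(e): return R.from_euler('xyz',e,degrees=True).as_matrix()
def pose(n,s=None):
    i=camera_info(n); f=192/np.tan(np.radians(i['vertical_fov']/2))
    if n=='wrist':
        s=s or sense(); T=np.eye(4);T[:3,:3]=rot(s['tcp_rot']);T[:3,3]=s['tool_pos'];T=T@i['tool_from_camera']
        return T[:3,:3],T[:3,3],f,i['cx'],i['cy']
    return rot(i['rotation']),i['origin'],f,i['cx'],i['cy']
def ray(P,uv,z):
    M,o,f,cx,cy=P; uv=np.atleast_2d(uv).astype(float)
    d=np.c_[(uv[:,0]-cx)/f,-(uv[:,1]-cy)/f,-np.ones(len(uv))]@M.T
    return o+d*((z-o[2])/d[:,2])[:,None]
def proj(P,X):
    M,o,f,cx,cy=P; c=(np.atleast_2d(X)-o)@M
    return np.c_[cx-f*c[:,0]/c[:,2],cy+f*c[:,1]/c[:,2]]
def delta(pos,yaw):
    "tool-axes shift (units of .03 m) and turn (units of .08 rad) to reach pos, yaw with tool straight down"
    s=sense();A=rot(s['tcp_rot']);B=rot([180,0,yaw])
    return (A.T@(np.array(pos)-s['tool_pos'])/30).round(2),(R.from_matrix(A.T@B).as_rotvec()/.08).round(2)
E
python3 - <<'E'
from h import *
P=pose('top');np.set_printoptions(suppress=True,precision=1)
c=ray(P,[(222,160),(297,143),(317,222),(242,241)],12);print(c)
for k in range(4):
    d=c[(k+1)%4]-c[k];print(np.hypot(*d[:2]),np.degrees(np.arctan2(d[1],d[0])))
print(ray(P,[(378,236)],125),ray(P,[(350,219),(377,212),(382,238)],50),ray(P,[(373,174)],50))
print(delta([430,20,420],14))
E
```

```text
[[ 679.5   90.9   12. ]
 [ 718.3  -99.    12. ]
 [ 518.4 -142.8   12. ]
 [ 475.4   44.7   12. ]]
193.88539522247288 -78.45134649599349
204.70088640071899 -167.6583078256013
192.28140601411226 102.90295497592149
209.27400659887707 12.778283423157982
[[ 482.4 -261.9  125. ]] [[ 523.2 -216.9   50. ]
 [ 538.5 -282.3   50. ]
 [ 476.1 -291.5   50. ]] [[ 630.6 -276.7   50. ]]
(array([ 13.9, -16.3,  -5.8]), array([-0. , -0. ,  0.8]))
```

>>> apply_moves:
  deltas:
    - [0.9, -0.52, 0.04, 0, 0, 0.06, 1]
    - [0.9, -0.52, 0.04, 0, 0, 0.06, 1]
    - [0.9, -0.52, 0.04, 0, 0, 0.06, 1]
    - [0.9, -0.52, 0.04, 0, 0, 0.06, 1]
    - [0.9, -0.52, 0.04, 0, 0, 0.06, 1]
    - [0.9, -0.52, 0.04, 0, 0, 0.06, 1]
    - [0.9, -0.52, 0.04, 0, 0, 0.06, 1]
    - [0.9, -0.52, 0.04, 0, 0, 0.06, 1]

```text
time: 1.1
tool_pos: [353.4, -389.3, 235.2]
tcp_rot: [-180.0, 0.0, 15.4]
ft_force: [-0.4, -0.2, 0.6]
finger_gap: 85.5
grip_force: 0.0
```

>>> apply_moves:
  deltas:
    - [0.9, -0.52, 0.04, 0, 0, 0.06, 1]
    - [0.9, -0.52, 0.04, 0, 0, 0.06, 1]
    - [0.9, -0.52, 0.04, 0, 0, 0.06, 1]
    - [0.9, -0.52, 0.04, 0, 0, 0.06, 1]
    - [0.9, -0.52, 0.04, 0, 0, 0.06, 1]
    - [0.9, -0.52, 0.04, 0, 0, 0.06, 1]
    - [0.9, -0.52, 0.04, 0, 0, 0.06, 1]
    - [0.9, -0.52, 0.04, 0, 0, 0.06, 1]

```text
time: 2.1
tool_pos: [531.3, -214.5, 225.5]
tcp_rot: [-180.0, 0.0, 13.2]
ft_force: [-0.1, 0.1, 0.0]
finger_gap: 85.5
grip_force: 0.0
```

>>> apply_moves:
  deltas:
    - [0.9, -0.52, 0.04, 0, 0, 0.06, 1]
    - [0.9, -0.52, 0.04, 0, 0, 0.06, 1]
    - [0.9, -0.52, 0.04, 0, 0, 0.06, 1]
    - [0.9, -0.52, 0.04, 0, 0, 0.06, 1]
    - [0, 0, 0, 0, 0, 0, 1]

```text
time: 2.72
tool_pos: [622.9, -128.9, 220.3]
tcp_rot: [-179.9, 0.1, 12.3]
ft_force: [-1.0, -0.6, 1.4]
finger_gap: 85.3
grip_force: 0.0
```

Run:
```python
from h import *
s=sense();print(s['time'],s['tool_pos'],s['tcp_rot'])
p=snapshot('wrist');np.savez('w1.npz',p=p,**{k:s[k] for k in('tool_pos','tcp_rot')});cv2.imwrite('pics/w1.png',cv2.resize(p[:,:,::-1],(800,600),interpolation=cv2.INTER_CUBIC))
```

```text
2.725 [ 622.89871387 -128.94715074  220.27102475] [-1.79942097e+02  5.81277960e-02  1.22743261e+01]
```

View pics/w1.png

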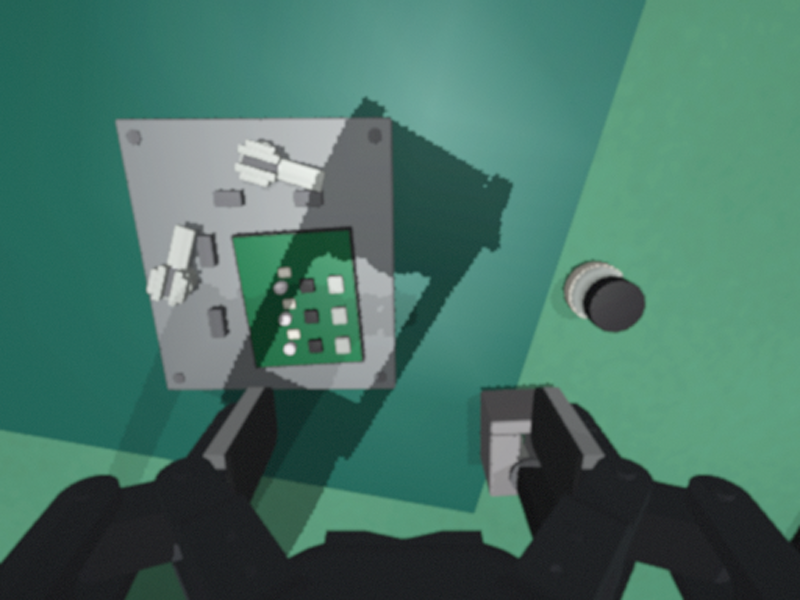

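The wrist view, in 800-wide pixels, puts the plate corners at (116,119), (391,118), (396,387) and (168,389). The board's top corners are at (233,236), (352,228), (364,360) and (258,368). The far screw is near (258,165) and the left one near (172,284), and the driver and stand are partly hidden at right.

Run:
```python
from h import *
np.set_printoptions(suppress=True,precision=1)
z=np.load('w1.npz');s={k:z[k] for k in('tool_pos','tcp_rot')};P=pose('wrist',s)
q=lambda l,h:ray(P,(np.array(l)+.5)*.64-.5,h)[:,:2]
def fit(loc,w):  # rigid 2D
    loc=np.array(loc,float);a=loc-loc.mean(0);b=w-w.mean(0)
    th=np.arctan2((a[:,0]*b[:,1]-a[:,1]*b[:,0]).sum(),(a*b).sum());c,sn=np.cos(th),np.sin(th);M=np.array([[c,-sn],[sn,c]])
    o=w.mean(0)-M@loc.mean(0);print('fit',o,np.degrees(th),'res',np.hypot(*(w-o-loc@M.T).T));return o,M
o,M=fit([(115,105),(115,-90),(-100,-90),(-100,105)],q([(116,119),(391,118),(396,387),(168,389)],12))
b,_=fit([(55,45),(55,-45),(-55,-45),(-55,45)],q([(233,236),(352,228),(364,360),(258,368)],22))
print('board in fixture',(b-o)@M)
# dark stops: tops z=22 ; screws
print('screws',o+M@[0,75],o+M@[85,0],'img',(q([(172,284),(258,165)],37)-o)@M)
pt=proj(P,np.array([[*(o+M@v),h] for v,h in [((0,75),37.5),((85,0),37.5),((55,29),22),((55,-29),22),((-36,45),22),((22,45),22)]]))/.64
print(pt)
np.savez('fix.npz',o=o,M=M)
```

```text
fit [593.9 -34.6] 12.654687974687716 res [0.5 0.9 0.9 0.4]
fit [580.3 -56.5] 16.062086845243957 res [1.4 1.  2.4 1.1]
board in fixture [-18.1 -18.5]
screws [577.4  38.6] [676.8 -15.9] img [[ 0.9 72.2]
 [83.8 -0.1]]
[[167.8 285.1]
 [257.1 162.8]
 [228.5 205.9]
 [308.3 205.3]
 [223.4 323. ]
 [213.  250.8]]
```

```bash
cat >> h.py <<'E'
def F(x,y,z):
    f=np.load('fix.npz');return [*(f['o']+f['M']@[x,y]),z]
YF=12.65
E
python3 -c "
from h import *
print(delta(F(-102,-18,28),YF))"
```

```text
(array([-3.64, -2.68,  6.42]), array([-0.01,  0.02, -0.09]))
```

>>> apply_moves:
  deltas:
    - [-0.91, -0.67, 0.5, 0, 0, -0.09, 0.6]
    - [-0.91, -0.67, 0.8, 0, 0, 0, 0.6]
    - [-0.91, -0.67, 0.8, 0, 0, 0, 0.6]
    - [-0.91, -0.67, 0.8, 0, 0, 0, 0.6]
    - [0, 0, 0.9, 0, 0, 0, 0.6]
    - [0, 0, 0.9, 0, 0, 0, 0.6]
    - [0, 0, 0.9, 0, 0, 0, 0.6]
    - [0, 0, 0.8, 0, 0, 0, 0.6]

```text
time: 3.78
tool_pos: [497.3, -76.5, 28.3]
tcp_rot: [180.0, 0.0, 12.5]
ft_force: [0.4, 0.8, -0.8]
finger_gap: 51.1
grip_force: 0.0
```

>>> apply_moves:
  deltas:
    - [0, 0, 0, 0, 0, 0, 0.6]
    - [0.3, 0, 0, 0, 0, 0, 0.6]

```text
time: 4.03
tool_pos: [507.2, -74.3, 30.1]
tcp_rot: [180.0, -0.0, 12.5]
ft_force: [-0.0, 0.1, 0.0]
finger_gap: 51.3
grip_force: 0.0
```

Run:
```python
from h import *
print(delta(F(-69,-18,28),YF))
s=sense();print(s['tool_pos'],s['ft_force'])
p=snapshot('side');o=proj(pose('side'),[F(0,0,12)])[0].astype(int)
c=p[o[1]-75:o[1]+45,o[0]-80:o[0]+80];cv2.imwrite('pics/s1.png',cv2.resize(c[:,:,::-1],(800,600),interpolation=cv2.INTER_CUBIC))
```

```text
(array([ 0.81, -0.06,  0.07]), array([ 0.  , -0.  , -0.03]))
[507.24956031 -74.33862618  30.12595713] [-0.03728191  0.0630344   0.0375917 ]
```

View pics/s1.png

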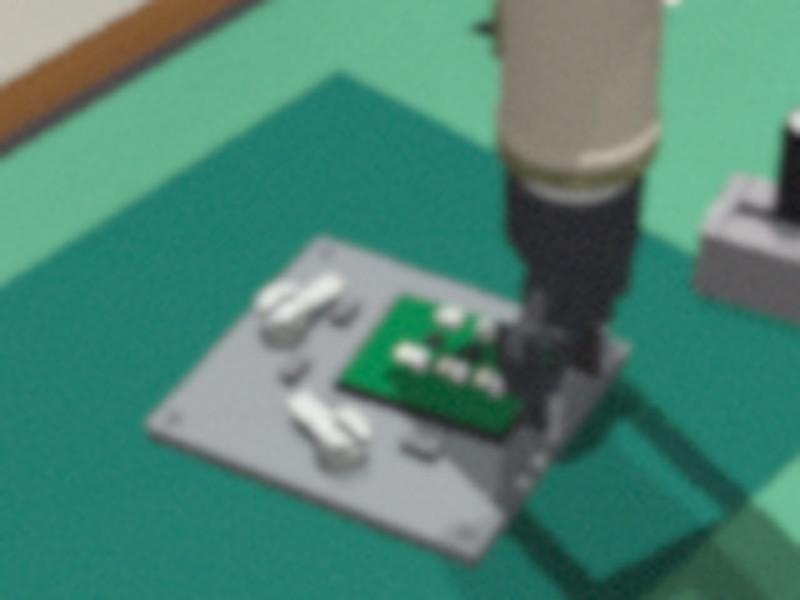

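The side crop shows both fingertips just behind the board's near edge, at about (540,400), low and clear of the parts.

>>> apply_moves:
  deltas:
    - [0.1, 0, 0.04, 0, 0, -0.03, 0.6]
    - [0.1, 0, 0, 0, 0, 0, 0.6]
    - [0.1, 0, 0, 0, 0, 0, 0.6]
    - [0.1, 0, 0, 0, 0, 0, 0.6]
    - [0.1, 0, 0, 0, 0, 0, 0.6]

```text
time: 4.7
tool_pos: [521.6, -70.4, 28.2]
tcp_rot: [-180.0, 0.1, 12.7]
ft_force: [-3.9, 0.1, 4.9]
finger_gap: 51.5
grip_force: 3.5
```

>>> apply_moves:
  deltas:
    - [0.1, 0, 0, 0, 0, 0, 0.6]
    - [0.08, 0, 0, 0, 0, 0, 0.6]
    - [0.08, 0, 0, 0, 0, 0, 0.6]

```text
time: 5.08
tool_pos: [529.4, -68.7, 28.2]
tcp_rot: [180.0, 0.0, 12.7]
ft_force: [-4.4, -1.0, 4.9]
finger_gap: 51.2
grip_force: 3.8
```

>>> apply_moves:
  deltas:
    - [0.06, 0, 0, 0, 0, 0, 0.6]
    - [0.04, 0, 0, 0, 0, 0, 0.6]

```text
time: 5.32
tool_pos: [532.4, -68.1, 28.2]
tcp_rot: [180.0, 0.0, 12.7]
ft_force: [-4.7, -1.5, 5.1]
finger_gap: 51.3
grip_force: 3.8
```

Run:
```python
from h import *
s=sense();f=np.load('fix.npz');print((s['tool_pos'][:2]-f['o'])@f['M'],s['tool_pos'][2],s['ft_force'],s['finger_gap'])
```

```text
[-67.34847986 -19.24931301] 28.192441488025526 [-4.71353902 -1.48089963  5.1181676 ] 51.345884069853525
```

>>> apply_moves:
  deltas:
    - [0, 0, -0.06, 0, 0, 0, 0.6]
    - [0.04, 0, 0, 0, 0, 0, 0.6]

```text
time: 5.58
tool_pos: [533.7, -67.8, 30.0]
tcp_rot: [180.0, -0.0, 12.7]
ft_force: [-2.3, -0.7, 0.3]
finger_gap: 51.3
grip_force: 1.1
```

>>> apply_moves:
  deltas:
    - [0.05, 0, 0, 0, 0, 0, 0.6]
    - [0.05, 0, 0, 0, 0, 0, 0.6]

```text
time: 5.82
tool_pos: [534.4, -67.5, 29.5]
tcp_rot: [-180.0, 0.3, 12.7]
ft_force: [-15.6, -3.2, 11.9]
finger_gap: 51.0
grip_force: 10.1
```

>>> apply_moves:
  deltas:
    - [0.05, 0, 0, 0, 0, 0, 0.6]

```text
time: 5.95
tool_pos: [534.6, -67.5, 29.4]
tcp_rot: [-179.9, 0.4, 12.7]
ft_force: [-23.5, -6.0, 18.0]
finger_gap: 51.6
grip_force: 14.7
```

>>> apply_moves:
  deltas:
    - [-0.5, 0, 0, 0, 0, 0, 0.6]
    - [-0.5, 0, -0.6, 0, 0, 0, 0.6]
    - [0, 0, -0.9, 0, 0, -0.9, 0.6]
    - [0, 0, 0, 0, 0, -0.98, 0.6]
    - [0, 0, 0, 0, 0, -0.98, 0.6]
    - [0, 0, 0, 0, 0, -0.98, 0.6]
    - [0, 0, 0, 0, 0, -0.98, 0.6]
    - [0, 0, 0, 0, 0, -0.98, 0.6]

```text
time: 6.95
tool_pos: [508.9, -73.3, 74.9]
tcp_rot: [180.0, -0.0, 39.4]
ft_force: [-0.1, -0.2, 0.4]
finger_gap: 51.4
grip_force: 0.0
```

>>> apply_moves:
  deltas:
    - [0, 0, 0, 0, 0, -0.98, 0.6]
    - [0, 0, 0, 0, 0, -0.98, 0.6]
    - [0, 0, 0, 0, 0, -0.98, 0.6]
    - [0, 0, 0, 0, 0, -0.98, 0.6]
    - [0, 0, 0, 0, 0, -0.98, 0.6]
    - [0, 0, 0, 0, 0, -0.98, 0.6]
    - [0, 0, 0, 0, 0, -0.98, 0.6]
    - [0, 0, 0, 0, 0, -0.98, 0.6]

```text
time: 7.95
tool_pos: [508.9, -73.4, 74.9]
tcp_rot: [180.0, -0.0, 75.4]
ft_force: [-0.5, 0.1, 0.2]
finger_gap: 51.3
grip_force: 0.0
```

>>> apply_moves:
  deltas:
    - [-0.4, 0, 0, 0, 0, -0.98, 0.6]
    - [-0.5, 0.2, 0, 0, 0, -0.98, 0.6]
    - [-0.7, 0.4, 0, 0, 0, -0.98, 0.6]
    - [-0.7, 0.8, 0, 0, 0, -0.98, 0.6]
    - [0, 0.8, 0, 0, 0, 0, 0.6]
    - [0, 0.8, 0, 0, 0, 0, 0.6]
    - [0, 0, 0, 0, 0, 0, 0.6]

```text
time: 8.82
tool_pos: [591.4, -141.8, 74.9]
tcp_rot: [179.9, 0.0, 93.2]
ft_force: [0.2, 0.8, -0.0]
finger_gap: 51.1
grip_force: 0.0
```

Run:
```python
from h import *
print(delta(F(0,-88,30),YF+90),sense()['tool_pos'],sense()['joint_pos'])
```

```text
(array([0.67, 0.76, 1.5 ]), array([ 0.02,  0.  , -2.06])) [ 591.37634719 -141.7555896    74.91271781] [-1.83191145e+01  1.66865113e+01  9.31741426e+01  1.79817219e-02
  7.00703801e+01 -2.15275639e+01]
```

>>> apply_moves:
  deltas:
    - [0.67, 0.76, 0, 0, 0, 0, 0.6]
    - [0, 0, 0.1, 0, 0, -0.7, 0.6]
    - [0, 0, 0.3, 0, 0, -0.7, 0.6]
    - [0, 0, 0.5, 0, 0, -0.66, 0.6]
    - [0, 0, 0.6, 0, 0, 0, 0.6]
    - [0, 0, 0, 0, 0, 0, 0.6]

```text
time: 9.57
tool_pos: [609.5, -120.0, 27.5]
tcp_rot: [-179.8, -0.1, 102.5]
ft_force: [-0.6, -0.2, -0.5]
finger_gap: 51.1
grip_force: 0.0
```

>>> apply_moves:
  deltas:
    - [0.15, 0, 0, 0, 0, 0, 0.6]
    - [0.15, 0, 0, 0, 0, 0, 0.6]
    - [0.12, 0, 0, 0, 0, 0, 0.6]
    - [0.1, 0, 0, 0, 0, 0, 0.6]

```text
time: 10.07
tool_pos: [608.5, -105.3, 30.4]
tcp_rot: [180.0, 0.0, 102.6]
ft_force: [0.5, -2.7, 0.7]
finger_gap: 51.1
grip_force: 1.2
```

Run:
```python
from h import *
s=sense();f=np.load('fix.npz');print((s['tool_pos'][:2]-f['o'])@f['M'],s['tool_pos'][2],s['ft_force'],s['tcp_rot'])
```

```text
[ -1.1709384  -72.21789091] 30.418585515648438 [ 0.45587311 -2.6681682   0.73249577] [1.79963138e+02 4.94944480e-02 1.02626921e+02]
```

>>> apply_moves:
  deltas:
    - [0.12, 0, 0, 0, 0, 0, 0.6]
    - [0.12, 0, 0, 0, 0, 0, 0.6]
    - [0.1, 0, 0, 0, 0, 0, 0.6]
    - [0.08, 0, 0, 0, 0, 0, 0.6]
    - [0.05, 0, 0, 0, 0, 0, 0.6]

```text
time: 10.7
tool_pos: [605.4, -91.6, 30.2]
tcp_rot: [180.0, 0.0, 102.6]
ft_force: [0.2, -5.1, 4.4]
finger_gap: 51.3
grip_force: 2.8
```

>>> apply_moves:
  deltas:
    - [0.05, 0, 0, 0, 0, 0, 0.6]
    - [0.05, 0, 0, 0, 0, 0, 0.6]

```text
time: 10.95
tool_pos: [604.8, -88.7, 30.2]
tcp_rot: [180.0, 0.0, 102.6]
ft_force: [0.1, -4.6, 3.9]
finger_gap: 51.4
grip_force: 3.3
```

>>> apply_moves:
  deltas:
    - [0.05, 0, 0, 0, 0, 0, 0.6]
    - [0.05, 0, 0, 0, 0, 0, 0.6]

```text
time: 11.2
tool_pos: [604.4, -87.0, 30.3]
tcp_rot: [180.0, 0.1, 102.6]
ft_force: [2.4, -14.4, 2.8]
finger_gap: 50.7
grip_force: 5.9
```

>>> apply_moves:
  deltas:
    - [0.06, 0, 0, 0, 0, 0, 0.6]
    - [-0.5, 0, 0, 0, 0, 0, 0.6]
    - [-0.4, 0, -0.8, 0, 0, 0, 0.6]
    - [0, 0, -1, 0, 0, 0, 0.6]
    - [0.8, 0, -1, 0, 0, 0, 1]
    - [0.8, 0, -1, 0, 0, 0, 1]
    - [0.8, 0, -1, 0, 0, 0, 1]
    - [0.8, 0, -0.8, 0, 0, 0, 1]

```text
time: 12.2
tool_pos: [587.7, -15.2, 198.2]
tcp_rot: [-179.9, -0.1, 102.6]
ft_force: [-0.4, 0.2, 0.3]
finger_gap: 85.3
grip_force: 0.0
```

>>> apply_moves:
  deltas:
    - [0.3, 0, 0, 0, 0, 0, 1]
    - [0, 0, 0, 0, 0, 0, 1]

```text
time: 12.45
tool_pos: [585.6, -7.2, 196.2]
tcp_rot: [-179.9, -0.1, 102.7]
ft_force: [-0.0, 0.6, 0.2]
finger_gap: 85.7
grip_force: 0.0
```

Run:
```python
from h import *
s=sense();print(s['time'],s['tool_pos'],s['tcp_rot'])
p=snapshot('wrist');np.savez('w2.npz',p=p,**{k:s[k] for k in('tool_pos','tcp_rot')});cv2.imwrite('pics/w2.png',cv2.resize(p[:,:,::-1],(800,600),interpolation=cv2.INTER_CUBIC))
```

```text
12.45 [585.61046181  -7.230657   196.17938293] [-1.79874619e+02 -6.37053182e-02  1.02683197e+02]
```

View pics/w2.png

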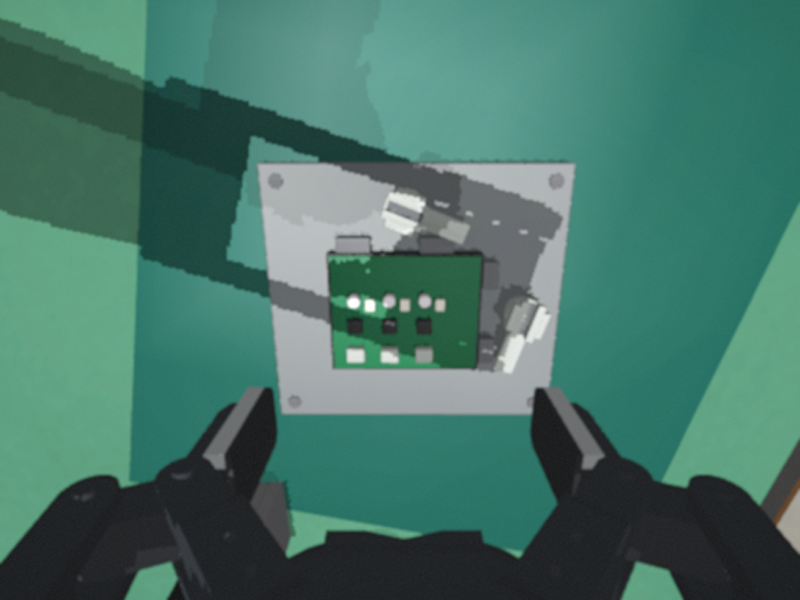

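The wrist view shows the board home, with its top corners at (329,254), (481,253), (476,368) and (332,369), touching both stop pairs. The plate corners are at (259,163), (575,163) and (282,415). The left head is near (405,212) and the far head near (527,318).

```bash
cat >> h.py <<'E'
def fit(loc,w):
    loc=np.array(loc,float);a=loc-loc.mean(0);b=w-w.mean(0)
    th=np.arctan2((a[:,0]*b[:,1]-a[:,1]*b[:,0]).sum(),(a*b).sum());c,sn=np.cos(th),np.sin(th);M=np.array([[c,-sn],[sn,c]])
    o=w.mean(0)-M@loc.mean(0);print('fit',o,np.degrees(th),'res',np.hypot(*(w-o-loc@M.T).T));return o,M
def wr(n):
    z=np.load(n);return z['p'],pose('wrist',{k:z[k] for k in('tool_pos','tcp_rot')})
q8=lambda P,l,h:ray(P,(np.array(l)+.5)*.64-.5,h)[:,:2]
E
python3 - <<'E'
from h import *
np.set_printoptions(suppress=True,precision=1)
p,P=wr('w2.npz')
o,M=fit([(-100,105),(115,105),(-100,-90)],q8(P,[(259,163),(575,163),(282,415)],12))
b,_=fit([(-55,45),(55,45),(55,-45),(-55,-45)],q8(P,[(329,254),(481,253),(476,368),(332,369)],22))
print('board',(b-o)@M)
pt=proj(P,np.array([[*(o+M@v),37.5] for v in [(0,75),(85,0)]]))
print('screws',pt/.64)
out=[]
for u in pt:
    u=u.astype(int);c=p[u[1]-40:u[1]+40,u[0]-40:u[0]+40];out.append(cv2.resize(c[:,:,::-1],(400,400),interpolation=cv2.INTER_CUBIC));print(u-40)
cv2.imwrite('pics/scr.png',np.hstack(out))
E
```

```text
fit [594.6 -35. ] 12.655995323580678 res [1.  0.8 0.5]
fit [593.7 -34.2] 12.74729489362774 res [2.7 1.8 1.3 0.3]
board [-0.7  0.9]
screws [[405.4 212.8]
 [527.6 322.1]]
[219  96]
[297 166]
```

View pics/scr.png

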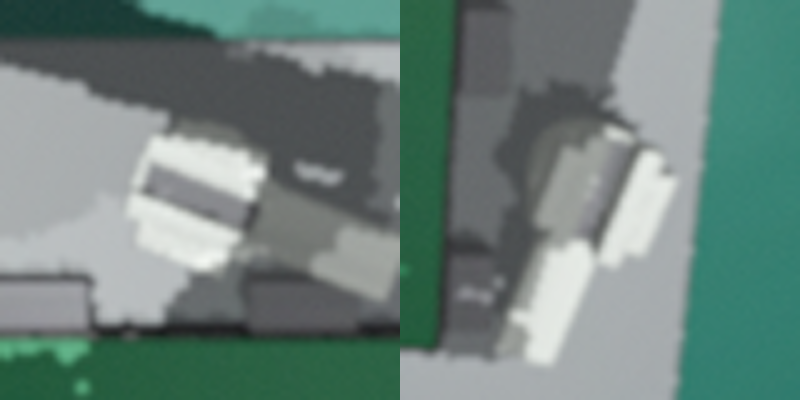

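Run:
```python
from h import *
np.set_printoptions(suppress=True,precision=1)
p,P=wr('w2.npz')
f=np.load('fix.npz');o=(f['o']+[594.6,-35]+[593.7,-34.2])/3;M=f['M'];np.savez('fix.npz',o=o,M=M)
n=lambda l,u:np.array(u)+(np.array(l)+.5)/5-.5
for l,u,ax in [([(148,178),(255,222)],(219,96),(0,75)),([(222,140),(183,245)],(297,166),(85,0))]:
    g=(ray(P,n(l,u),31.5)[:,:2]-o)@M;d=g[1]-g[0];print('mid',g.mean(0),'len',np.hypot(*d),'dir',np.degrees(np.arctan2(d[1],d[0])),'world',o+M@ax,o)
s=[482,-262]
print(delta([500,-230,230],YF+90))
```

```text
mid [-0.  74.3] len 23.63135606389903 dir -22.085604658765224 world [577.6  38.6] [594.1 -34.6]
mid [86.3 -0.5] len 25.591523405375998 dir -104.60913896703998 world [677. -16.] [594.1 -34.6]
(array([-6.6, -4.4, -1.1]), array([-0., -0., -0.]))
```

The close-up shows both slots clearly: the left slot at −22° and the far slot at −105° in fixture axes, with both axes within about 1 mm of where I expected. Next I'll look at the stand.

>>> apply_moves:
  deltas:
    - [-0.86, -0.44, -0.03, 0, 0, 0, 1]
    - [-0.86, -0.44, -0.03, 0, 0, 0, 1]
    - [-0.86, -0.44, -0.03, 0, 0, 0, 1]
    - [-0.86, -0.44, -0.03, 0, 0, 0, 1]
    - [-0.86, -0.44, -0.03, 0, 0, 0, 1]
    - [-0.86, -0.44, -0.03, 0, 0, 0, 1]
    - [-0.86, -0.44, -0.03, 0, 0, 0, 1]
    - [-0.86, -0.44, -0.03, 0, 0, 0, 1]

```text
time: 13.5
tool_pos: [527.1, -233.8, 203.1]
tcp_rot: [-179.9, -0.1, 102.6]
ft_force: [0.1, -0.1, -0.7]
finger_gap: 85.2
grip_force: 0.0
```

>>> apply_moves:
  deltas:
    - [-0.86, -0.44, 0, 0, 0, 0, 1]
    - [-0.86, -0.44, 0, 0, 0, 0, 1]
    - [-0.86, -0.44, 0, 0, 0, 0, 1]
    - [-0.86, -0.44, 0, 0, 0, 0, 1]
    - [0, 0, 0, 0, 0, 0, 1]

```text
time: 14.12
tool_pos: [497.6, -346.6, 203.0]
tcp_rot: [-179.9, -0.1, 102.4]
ft_force: [0.6, 0.4, 0.4]
finger_gap: 85.3
grip_force: 0.0
```

Run:
```python
from h import *
s=sense();print(s['time'],s['tool_pos'],s['tcp_rot'])
p=snapshot('wrist');np.savez('w3.npz',p=p,**{k:s[k] for k in('tool_pos','tcp_rot')})
u=proj(pose('wrist',s),[[490,-262,50]])[0].astype(int);y0=max(u[1]-120,0);x0=max(u[0]-160,0);print(u,x0,y0)
c=p[y0:y0+240,x0:x0+320];print(c.shape)
cv2.imwrite('pics/w3.png',cv2.resize(c[:,:,::-1],None,fx=2.5,fy=2.5,interpolation=cv2.INTER_CUBIC))
```

```text
14.125 [ 497.63143742 -346.5986823   202.98858309] [-1.79878055e+02 -1.16606009e-01  1.02413863e+02]
[268  95] 108 0
(240, 320, 3)
```

View pics/w3.png

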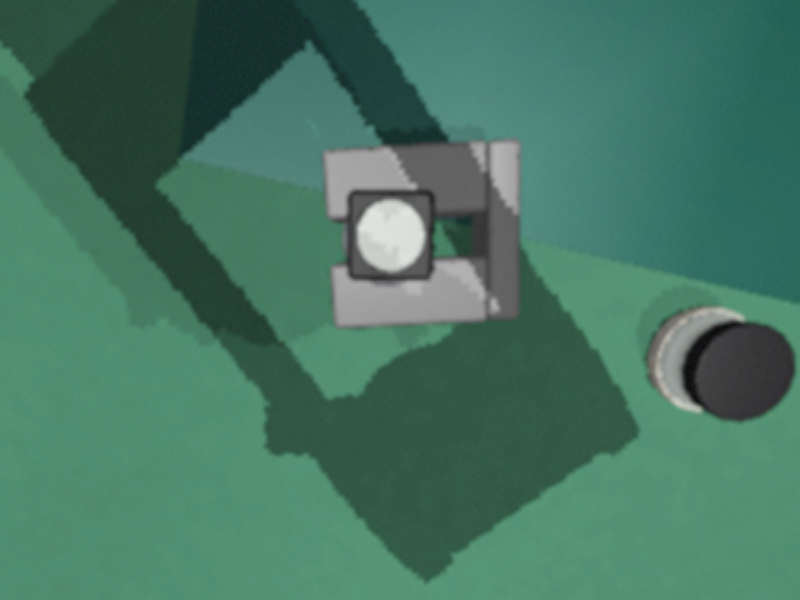

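The crop shows the stand's top corners at (325,152), (520,142), (520,317) and (336,327), with its closed end at right. The square handle top has corners (349,191), (433,191), (432,278) and (349,278).

Run:
```python
from h import *
np.set_printoptions(suppress=True,precision=2)
p,P=wr('w3.npz');n=lambda l:np.array([108,0])+(np.array(l)+.5)/2.5-.5
fit([(-30,32),(42,32),(42,-32),(-30,-32)],ray(P,n([(325,152),(520,142),(520,317),(336,327)]),50)[:,:2])
a,_=fit([(-12,12),(12,12),(12,-12),(-12,-12)],ray(P,n([(349,191),(433,191),(432,278),(349,278)]),125)[:,:2])
print(delta([*a,150],14+90),sense()['joint_pos'])
```

```text
fit [ 492.92 -260.65] 15.370236454727438 res [0.87 1.3  0.91 0.85]
fit [ 484.8  -262.49] 12.396356830901068 res [0.88 0.89 0.72 0.72]
(array([2.79, 0.16, 1.78]), array([-0.02, -0.03, -0.33])) [-39.58   9.84  87.07   0.01  83.25 -52.05]
```

>>> apply_moves:
  deltas:
    - [0.9, 0.05, 0, 0, 0, 0, 1]
    - [0.9, 0.05, 0, 0, 0, 0, 1]
    - [0.9, 0.06, 0.5, 0, 0, 0, 1]
    - [0.09, 0, 0.8, 0, 0, 0, 1]
    - [0, 0, 0.9, 0, 0, 0, 1]
    - [0, 0, 0.8, 0, 0, 0, 1]
    - [0, 0, 0.5, 0, 0, 0, 1]
    - [0, 0, 0.28, 0, 0, 0, 1]

```text
time: 15.18
tool_pos: [485.5, -261.1, 90.6]
tcp_rot: [-179.9, -0.1, 102.6]
ft_force: [0.2, -0.9, 0.8]
finger_gap: 85.5
grip_force: 0.0
```

>>> apply_moves:
  deltas:
    - [0, 0, 0, 0, 0, 0, 1]

```text
time: 15.3
tool_pos: [485.7, -261.5, 91.3]
tcp_rot: [-180.0, -0.0, 102.6]
ft_force: [0.6, -0.6, 1.1]
finger_gap: 85.2
grip_force: 0.0
```

>>> apply_moves:
  deltas:
    - [0, 0, 0, 0, 0, 0, 0.2]
    - [0, 0, 0, 0, 0, 0, 0.2]
    - [0, 0, 0, 0, 0, 0, 0]
    - [0, 0, 0, 0, 0, 0, 0]
    - [0, 0, 0, 0, 0, 0, 0]
  grip_force: 80

```text
time: 15.92
tool_pos: [486.0, -261.9, 92.0]
tcp_rot: [180.0, 0.0, 102.6]
ft_force: [-0.6, 0.4, 1.8]
finger_gap: 23.6
grip_force: 78.6
```

>>> apply_moves:
  deltas:
    - [0, 0, -0.4, 0, 0, 0, 0]
    - [0, 0, -0.9, 0, 0, 0, 0]
    - [0, 0, -0.9, 0, 0, 0, 0]
    - [0, 0, -0.9, 0, 0, 0, 0]
    - [0.73, 0.89, 0, 0, 0, 0, 0]
    - [0.73, 0.89, 0, 0, 0, 0, 0]
    - [0.73, 0.89, 0, 0, 0, 0, 0]
    - [0.73, 0.89, 0, 0, 0, 0, 0]

```text
time: 16.92
tool_pos: [571.6, -152.0, 185.4]
tcp_rot: [180.0, 0.0, 102.6]
ft_force: [0.0, -0.2, -1.3]
finger_gap: 23.4
grip_force: 78.7
```

>>> apply_moves:
  deltas:
    - [0.73, 0.89, 0, 0, 0, 0, 0]
    - [0.73, 0.89, 0, 0, 0, 0, 0]
    - [0.73, 0.89, 0, 0, 0, 0, 0]
    - [0.73, 0.89, 0, 0, 0, 0, 0]
    - [0.73, 0.89, 0, 0, 0, 0, 0]
    - [0, 0, 0, 0, 0, -0.97, 0]
    - [0, 0, 0, 0, 0, -0.97, 0]
    - [0, 0, 0, 0, 0, -0.97, 0]

```text
time: 17.92
tool_pos: [677.3, -16.7, 185.2]
tcp_rot: [-180.0, -0.0, 116.1]
ft_force: [-0.6, 0.3, -0.9]
finger_gap: 23.2
grip_force: 78.7
```

>>> apply_moves:
  deltas:
    - [0, 0, 0, 0, 0, -0.97, 0]
    - [0, 0, 0, 0, 0, -0.97, 0]
    - [0, 0, 0, 0, 0, -0.97, 0]
    - [0, 0, 0, 0, 0, -0.97, 0]
    - [0, 0, 0, 0, 0, -0.97, 0]
    - [0, 0, 0, 0, 0, -0.97, 0]
    - [0, 0, 0, 0, 0, -0.97, 0]
    - [0, 0, 0, 0, 0, -0.97, 0]

```text
time: 18.92
tool_pos: [677.3, -16.9, 185.3]
tcp_rot: [180.0, -0.0, 151.7]
ft_force: [-0.4, 0.9, -0.7]
finger_gap: 23.3
grip_force: 78.6
```

>>> apply_moves:
  deltas:
    - [0, 0, 0.3, 0, 0, -0.97, 0]
    - [0, 0, 0.3, 0, 0, -0.97, 0]
    - [0, 0, 0.3, 0, 0, -0.97, 0]
    - [0, 0, 0.3, 0, 0, -0.97, 0]
    - [0, 0, 0.3, 0, 0, -0.97, 0]
    - [0, 0, 0, 0, 0, -0.97, 0]
    - [0, 0, 0, 0, 0, 0, 0]

```text
time: 19.8
tool_pos: [677.3, -16.9, 140.1]
tcp_rot: [180.0, -0.0, 178.2]
ft_force: [0.8, -0.4, -2.1]
finger_gap: 23.3
grip_force: 78.6
```

Run:
```python
from h import *
s=sense();print(s['time'],s['tool_pos'],s['tcp_rot'],s['ft_force'],s['finger_gap'])
print(delta(F(85,0,140),178.05))
```

```text
19.8 [677.31739454 -16.91966132 140.06956348] [ 1.79996468e+02 -3.59974263e-03  1.78175875e+02] [ 0.7756047  -0.39551963 -2.11277975] 23.252918573282056
(array([0.01, 0.03, 0.  ]), array([ 0.  , -0.  ,  0.03]))
```

Run:
```python
from h import *
s=sense();p=snapshot('wrist');P=pose('wrist',s);np.savez('w4.npz',p=p,**{k:s[k] for k in('tool_pos','tcp_rot')})
u=proj(P,[F(85,0,37.5),[*s['tool_pos'][:2],s['tool_pos'][2]-87]]);print(u)
u=u[0].astype(int);x0,y0=u[0]-80,max(u[1]-80,0);c=p[y0:y0+120,x0:x0+160];print(x0,y0,c.shape)
cv2.imwrite('pics/w4.png',cv2.resize(c[:,:,::-1],None,fx=5,fy=5,interpolation=cv2.INTER_CUBIC))
```

```text
[[257.87493523 195.18921735]
 [256.72404822 201.80622165]]
177 115 (120, 160, 3)
```

View pics/w4.png

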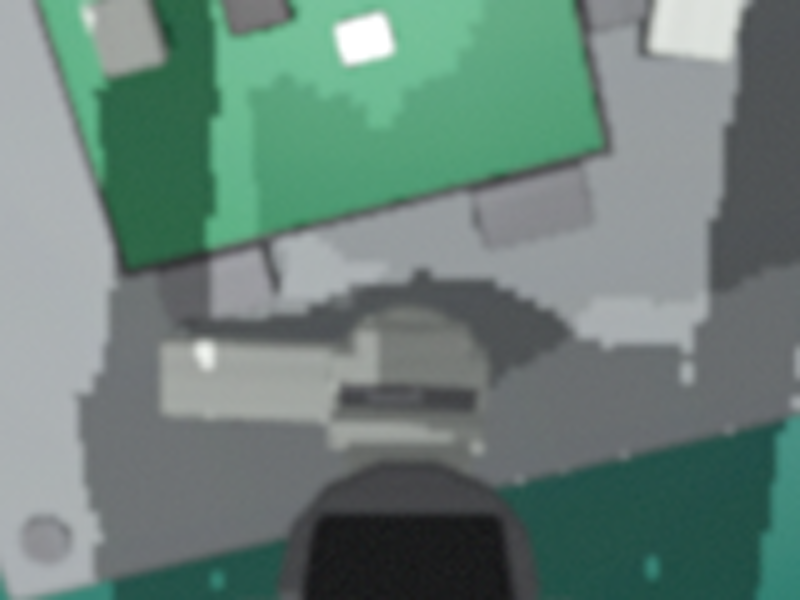

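The crop shows the far slot running horizontally from (338,398) to (478,400), parallel to the blade's direction. The collar spans about 285 to 530 in columns, centred near 408.

Run:
```python
from h import *
np.set_printoptions(suppress=True,precision=2)
p,P=wr('w4.npz');z=np.load('w4.npz');t=z['tool_pos'];n=lambda l:np.array([177,115])+(np.array(l)+.5)/5-.5
print('axis at collar',(proj(P,[[*t[:2],t[2]-37],[*t[:2],t[2]-42]])-[177,115])*5)
for h in(29.5,33.5): 
    g=ray(P,n([(338,398),(478,400),(408,399)]),h);print(g[2],np.degrees(np.arctan2(*(g[1]-g[0])[[1,0]])),g[2][:2]-t[:2])
```

```text
axis at collar [[397.28 567.67]
 [397.44 551.28]]
[678.98 -15.74  29.5 ] 87.26648561833052 [1.66 1.18]
[677.63 -15.7   33.5 ] 87.26648561833065 [0.31 1.22]
```

>>> apply_moves:
  deltas:
    - [0, 0.03, 0.2, 0, 0, 0.1, 0]
    - [0, 0, 0.2, 0, 0, 0, 0]

```text
time: 20.1
tool_pos: [677.4, -16.0, 127.4]
tcp_rot: [180.0, 0.0, 177.7]
ft_force: [-1.7, -0.2, -1.9]
finger_gap: 23.1
grip_force: 78.6
```

>>> apply_moves:
  deltas:
    - [0, 0, 0.1, 0, 0, 0, 0]
    - [0, 0, 0.1, 0, 0, 0, 0]

```text
time: 20.35
tool_pos: [677.7, -16.0, 123.7]
tcp_rot: [180.0, 0.1, 177.7]
ft_force: [-9.0, 0.4, 21.1]
finger_gap: 22.9
grip_force: 81.3
```

>>> apply_moves:
  deltas:
    - [0, 0, 0.07, 0, 0, 0, 0]
    - [0, 0, 0.04, 0, 0, 0, 0]

```text
time: 20.6
tool_pos: [678.8, -16.0, 123.4]
tcp_rot: [-180.0, 0.2, 177.7]
ft_force: [-7.3, 0.4, 27.1]
finger_gap: 23.7
grip_force: 82.3
```

>>> apply_moves:
  deltas:
    - [0, 0, -0.25, 0, 0, 0, 0]
    - [0, 0, -0.25, 0, 0, 0, 0]
    - [0, 0, 0, 0, 0, 0, 0]

```text
time: 20.98
tool_pos: [677.7, -16.1, 133.9]
tcp_rot: [-180.0, 0.1, 177.7]
ft_force: [-0.1, 0.1, -0.8]
finger_gap: 23.4
grip_force: 78.9
```

Run:
```python
from h import *
np.set_printoptions(suppress=True,precision=2)
p,P=wr('w4.npz');z=np.load('w4.npz');t=z['tool_pos'];A=rot(z['tcp_rot'])
T=lambda v:(proj(P,[t+A@np.array(v)])[0]-[177,115])*5+2
for h in(37,42): print('collar',h,T([17,0,h]),T([0,17,h]),T([0,-17,h]))
print('handle',T([12,12,37]),T([12,-12,37]))
C=np.array([677.0,-16,0]);
for x in(-3.5,3.5):
  for h in(37.5,29.5): print('slot',x,h,(proj(P,[[677+x,-16,h]])[0]-[177,115])*5+2)
r=p[:, 177+76:177+84].mean(1)
for k in range(185,225): print(k,(k-115)*5+2,r[k].astype(int),end=' | ')
s=sense();print(s['tool_pos'],s['tcp_rot'],s['ft_force'])
```

```text
collar 37 [398.92 446.43] [530.82 569.59] [267.63 569.8 ]
collar 42 [399.11 432.75] [527.69 553.21] [271.1 553.4]
handle [493.86 483.38] [304.17 483.52]
slot -3.5 37.5 [405.48 383.82]
slot -3.5 29.5 [405.49 369.81]
slot 3.5 37.5 [406.8  422.14]
slot 3.5 29.5 [406.77 407.11]
185 352 [120 124 121] | 186 357 [119 123 120] | 187 362 [118 122 118] | 188 367 [119 122 119] | 189 372 [120 124 120] | 190 377 [119 122 119] | 191 382 [106 108 106] | 192 387 [84 85 86] | 193 392 [81 82 84] | 194 397 [87 88 91] | 195 402 [83 84 87] | 196 407 [84 86 86] | 197 412 [96 99 98] | 198 417 [110 113 109] | 199 422 [131 135 131] | 200 427 [151 155 151] | 201 432 [156 161 156] | 202 437 [150 154 150] | 203 442 [130 135 131] | 204 447 [108 112 109] | 205 452 [101 104 102] | 206 457 [93 96 94] | 207 462 [76 78 78] | 208 467 [64 65 67] | 209 472 [67 67 70] | 210 477 [69 69 72] | 211 482 [69 70 72] | 212 487 [68 69 71] | 213 492 [68 69 72] | 214 497 [69 70 73] | 215 502 [69 70 72] | 216 507 [67 68 71] | 217 512 [54 55 57] | 218 517 [33 34 35] | 219 522 [26 27 27] | 220 527 [25 26 27] | 221 532 [25 27 27] | 222 537 [27 28 28] | 223 542 [25 26 27] | 224 547 [25 26 27] | [677.71 -16.14 133.88] [-179.99    0.05  177.74] [-0.07  0.12 -0.85]
```

Run:
```python
from h import *
np.set_printoptions(suppress=True,precision=2)
s=sense();p=snapshot('wrist');P=pose('wrist',s);t=s['tool_pos'];A=rot(s['tcp_rot'])
T=lambda v:proj(P,[t+A@np.array(v)])[0]
for h in(37,42): print('collar',h,T([17,0,h]),T([0,17,h]),T([0,-17,h]))
print('handle',T([12,12,37]),T([12,-12,37]))
r=p[:,255:261].mean((1,2)); print('col',[(k,int(r[k])) for k in range(185,225)])
for row in(225,235,240): 
  r=p[row-2:row+2].mean((0,2)); print('row',row,[(k,int(r[k])) for k in list(range(225,245))+list(range(272,292))])
S=snapshot('side');Q=pose('side');u=proj(Q,[F(85,0,60)])[0].astype(int);c=S[u[1]-60:u[1]+30,u[0]-60:u[0]+60]
w=p[140:260,178:338]
cv2.imwrite('pics/m5.png',np.hstack([cv2.resize(c[:,:,::-1],(400,300),interpolation=cv2.INTER_CUBIC),cv2.resize(w[:,:,::-1],(400,300),interpolation=cv2.INTER_CUBIC)]))
print(u,[(proj(Q,[t+A@np.array(v)])[0]-u+[60,60])*400/120 for v in([0,0,0],[0,0,37],[0,0,87])])
```

```text
collar 37 [256.38 203.89] [282.76 228.52] [230.13 228.56]
collar 42 [256.42 201.15] [282.14 225.24] [230.82 225.28]
handle [275.37 211.28] [237.43 211.31]
col [(185, 121), (186, 122), (187, 122), (188, 121), (189, 120), (190, 120), (191, 121), (192, 120), (193, 106), (194, 84), (195, 80), (196, 80), (197, 78), (198, 87), (199, 100), (200, 107), (201, 110), (202, 109), (203, 106), (204, 103), (205, 95), (206, 77), (207, 65), (208, 67), (209, 70), (210, 70), (211, 70), (212, 70), (213, 70), (214, 71), (215, 69), (216, 55), (217, 34), (218, 25), (219, 27), (220, 25), (221, 26), (222, 26), (223, 27), (224, 27)]
row 225 [(225, 105), (226, 103), (227, 101), (228, 99), (229, 95), (230, 93), (231, 91), (232, 86), (233, 82), (234, 74), (235, 71), (236, 69), (237, 68), (238, 53), (239, 34), (240, 25), (241, 27), (242, 26), (243, 26), (244, 26), (272, 27), (273, 27), (274, 25), (275, 26), (276, 27), (277, 32), (278, 49), (279, 64), (280, 70), (281, 70), (282, 69), (283, 66), (284, 62), (285, 62), (286, 63), (287, 62), (288, 63), (289, 62), (290, 63), (291, 61)]
row 235 [(225, 79), (226, 81), (2
[... 266 characters left out ...]
, 27), (279, 36), (280, 51), (281, 59), (282, 67), (283, 77), (284, 81), (285, 80), (286, 79), (287, 80), (288, 79), (289, 79), (290, 79), (291, 77)]
row 240 [(225, 114), (226, 114), (227, 114), (228, 115), (229, 115), (230, 114), (231, 114), (232, 105), (233, 79), (234, 46), (235, 32), (236, 29), (237, 26), (238, 26), (239, 26), (240, 24), (241, 27), (242, 26), (243, 26), (244, 26), (272, 27), (273, 27), (274, 27), (275, 26), (276, 26), (277, 26), (278, 27), (279, 27), (280, 29), (281, 32), (282, 46), (283, 80), (284, 105), (285, 114), (286, 115), (287, 115), (288, 114), (289, 114), (290, 115), (291, 114)]
[220 174] [array([197.13, 133.53]), array([199.33, 167.66]), array([202.19, 211.8 ])]
```

View pics/m5.png

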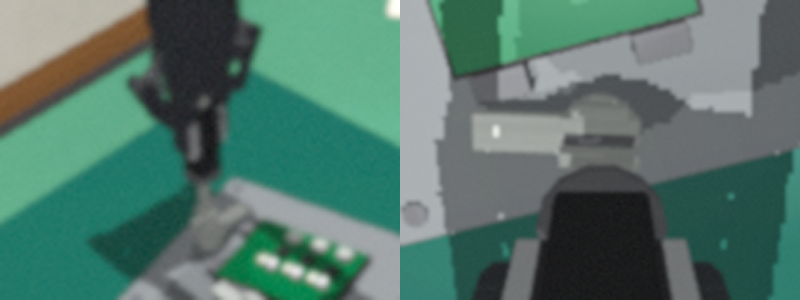

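The right panel shows the slot at (600,140) and the collar's upper rim at row 168. Measured together, the driver sits about 3.5 mm toward tool −x from the TCP, so I'll shift to compensate.

>>> apply_moves:
  deltas:
    - [0.12, -0.02, 0, 0, 0, 0, 0]
    - [0, 0, 0.2, 0, 0, 0, 0]
    - [0, 0, 0.15, 0, 0, 0, 0]

```text
time: 21.45
tool_pos: [674.1, -16.5, 123.6]
tcp_rot: [-180.0, 0.1, 177.7]
ft_force: [-6.5, 0.6, 19.7]
finger_gap: 23.0
grip_force: 81.3
```

>>> apply_moves:
  deltas:
    - [0, 0, 0.06, 0, 0, 0, 0]
    - [0, 0, 0.06, 0, 0, 0, 0]

```text
time: 21.7
tool_pos: [674.2, -16.6, 119.9]
tcp_rot: [-180.0, 0.1, 177.7]
ft_force: [1.6, 0.7, 0.5]
finger_gap: 23.4
grip_force: 78.9
```

>>> apply_moves:
  deltas:
    - [0, 0, 0.07, 0, 0, 0, 0]
    - [0, 0, 0, 0, 0, 0, 0]

```text
time: 21.95
tool_pos: [674.1, -16.6, 116.8]
tcp_rot: [-180.0, 0.0, 177.7]
ft_force: [4.3, -0.3, -1.8]
finger_gap: 23.1
grip_force: 78.8
```

>>> apply_moves:
  deltas:
    - [0, 0.009, 0, 0, 0, 0.8, 0]
    - [0, 0.009, 0, 0, 0, 0.9, 0]
    - [0, 0.009, 0, 0, 0, 0.9, 0]

```text
time: 22.32
tool_pos: [674.5, -16.6, 116.9]
tcp_rot: [-179.9, 0.1, 165.7]
ft_force: [4.8, -3.2, -3.2]
finger_gap: 23.2
grip_force: 78.5
```

```bash
python3 -c "
from h import *
s=sense();print(s['tool_pos'],s['tcp_rot'],s['ft_force'],s['wrist_torque'])"
```

```text
[674.47226669 -16.60468773 116.85869279] [-1.79943281e+02  1.01163486e-01  1.65677863e+02] [ 4.7577669  -3.17688835 -3.17204357] [-0.9057061  -1.46112788  0.04901366]
```

>>> apply_moves:
  deltas:
    - [-0.02, 0.008, 0, 0, 0, 0.95, 0]
    - [0, 0.008, 0, 0, 0, 0.95, 0]
    - [0, 0.008, 0, 0, 0, 0.95, 0]
    - [0, 0.008, 0, 0, 0, 0.95, 0]
    - [0, 0.008, 0, 0, 0, 0.95, 0]
    - [0, 0.008, 0, 0, 0, 0.95, 0]

```text
time: 23.08
tool_pos: [675.0, -16.3, 116.8]
tcp_rot: [-179.9, 0.1, 139.5]
ft_force: [1.8, -6.1, -1.9]
finger_gap: 23.4
grip_force: 78.8
```

>>> apply_moves:
  deltas:
    - [0, 0.008, 0, 0, 0, 0.95, 0]
    - [0, 0.008, 0, 0, 0, 0.95, 0]
    - [0, 0.008, 0, 0, 0, 0.95, 0]
    - [0, 0.008, 0, 0, 0, 0.95, 0]
    - [0, 0.008, 0, 0, 0, 0.95, 0]

```text
time: 23.7
tool_pos: [675.4, -15.8, 116.7]
tcp_rot: [-179.8, 0.1, 117.7]
ft_force: [-0.3, -7.4, 0.6]
finger_gap: 23.1
grip_force: 79.0
```

```bash
python3 -c "
from h import *
s=sense();print(s['tool_pos'],s['tcp_rot'],s['ft_force'],s['wrist_torque'])"
```

```text
[675.3746535  -15.84335372 116.667527  ] [-1.79847018e+02  1.12294195e-01  1.17743164e+02] [-0.30563837 -7.35852733  0.6431659 ] [-1.74865259  0.0120805   0.06536168]
```

>>> apply_moves:
  deltas:
    - [-0.03, -0.01, 0, 0, 0, 0.9, 0]
    - [0, 0, 0, 0, 0, 0.9, 0]
    - [0, 0, 0, 0, 0, 0.9, 0]
    - [0, 0, 0, 0, 0, 0.8, 0]

```text
time: 24.2
tool_pos: [675.5, -16.2, 116.7]
tcp_rot: [-179.9, 0.1, 101.7]
ft_force: [0.1, -5.2, 1.0]
finger_gap: 23.2
grip_force: 79.0
```

```bash
python3 -c "
from h import *
s=sense();print(s['tool_pos'],s['tcp_rot'],s['ft_force'],s['wrist_torque'])"
```

```text
[675.52209817 -16.17908433 116.6924468 ] [-1.79895646e+02  9.92682837e-02  1.01729695e+02] [ 0.07261181 -5.2442755   0.95909657] [-1.25736141 -0.0511778   0.00911446]
```

Continue until the hard stop is felt.

>>> apply_moves:
  deltas:
    - [-0.02, 0, 0, 0, 0, 0.5, 0]
    - [0, 0, 0, 0, 0, 0.5, 0]

```text
time: 24.45
tool_pos: [675.6, -16.4, 116.7]
tcp_rot: [-179.9, 0.1, 97.2]
ft_force: [0.4, -3.0, 0.4]
finger_gap: 23.3
grip_force: 79.0
```

```bash
python3 -c "
from h import *
s=sense();print(s['tool_pos'],s['tcp_rot'],s['ft_force'],s['wrist_torque'])"
```

```text
[675.55880984 -16.39678621 116.6508984 ] [-1.79895266e+02  6.92364731e-02  9.72012097e+01] [ 0.37567667 -3.04739267  0.39918036] [-0.93181577  0.07599941  0.03187713]
```

>>> apply_moves:
  deltas:
    - [0, 0, 0, 0, 0, 0.5, 0]
    - [0, 0, 0, 0, 0, 0.5, 0]

```text
time: 24.7
tool_pos: [675.6, -16.4, 116.7]
tcp_rot: [-179.9, 0.1, 92.6]
ft_force: [0.3, -3.9, 0.0]
finger_gap: 23.3
grip_force: 79.0
```

```bash
python3 -c "
from h import *
s=sense();print(s['tool_pos'],s['tcp_rot'],s['ft_force'],s['wrist_torque'])"
```

```text
[675.55083187 -16.38350859 116.653372  ] [-1.79900006e+02  8.15541461e-02  9.26198519e+01] [ 0.30659972 -3.92857945  0.02882669] [-0.94994515  0.03937065  0.04788465]
```

>>> apply_moves:
  deltas:
    - [0, 0, 0, 0, 0, 0.5, 0]
    - [0, 0, 0, 0, 0, 0.3, 0]

```text
time: 24.95
tool_pos: [675.5, -16.3, 116.7]
tcp_rot: [-179.9, 0.1, 89.0]
ft_force: [-1.4, -6.0, 0.2]
finger_gap: 22.7
grip_force: 79.0
```

```bash
cat > st.py <<'E'
from h import *
np.set_printoptions(suppress=True,precision=2)
s=sense();print(s['time'],s['tool_pos'],s['tcp_rot'],s['ft_force'],s['wrist_torque'])
E
python3 st.py
python3 - <<'E'
from h import *
t=snapshot('top');P=pose('top')
# tongue brightness along F angles around far axis at radius 30..42, height 27
for nm,ax in(('far',(85,0)),('left',(0,75))):
  v=[]
  for a in range(-20,-210,-10):
    X=[F(ax[0]+r*np.cos(np.radians(a)),ax[1]+r*np.sin(np.radians(a)),27) for r in(26,30,34,38)]
    u=proj(P,X); v.append((a,int(cv2.remap(t,u[:,0].astype('f4'),u[:,1].astype('f4'),1).mean())))
  print(nm,v)
E
```

```text
24.95 [675.54 -16.31 116.67] [-179.91    0.08   88.99] [-1.35 -6.    0.15] [-1.25  0.24  0.3 ]
far [(-20, 75), (-30, 75), (-40, 72), (-50, 72), (-60, 72), (-70, 72), (-80, 98), (-90, 68), (-100, 69), (-110, 85), (-120, 83), (-130, 83), (-140, 112), (-150, 116), (-160, 113), (-170, 66), (-180, 85), (-190, 106), (-200, 66)]
left [(-20, 198), (-30, 179), (-40, 97), (-50, 93), (-60, 91), (-70, 95), (-80, 107), (-90, 114), (-100, 112), (-110, 122), (-120, 120), (-130, 137), (-140, 133), (-150, 118), (-160, 107), (-170, 91), (-180, 65), (-190, 59), (-200, 60)]
```

>>> apply_moves:
  deltas:
    - [0, 0, 0, 0, 0, -0.6, 0]
    - [0, 0, -0.5, 0, 0, 0, 0]
    - [0, 0, -0.9, 0, 0, 0, 0]
    - [0.5, -0.8, 0, 0, 0, 0, 0]
    - [0.5, -0.8, 0, 0, 0, 0, 0]
    - [0.5, -0.8, 0, 0, 0, 0, 0]
    - [0.5, -0.8, 0, 0, 0, 0, 0]
    - [0, 0, 0, 0, 0, 0.8, 0]

```text
time: 26.0
tool_pos: [576.7, 43.5, 159.5]
tcp_rot: [-179.9, -0.1, 88.1]
ft_force: [0.4, -1.1, -1.1]
finger_gap: 22.9
grip_force: 79.6
```

>>> apply_moves:
  deltas:
    - [0, 0, 0.3, 0, 0, 0.8, 0]
    - [0, 0, 0.3, 0, 0, 0.8, 0]
    - [0, 0, 0, 0, 0, 0, 0]

```text
time: 26.38
tool_pos: [577.6, 42.3, 140.7]
tcp_rot: [-179.9, -0.0, 80.8]
ft_force: [-0.4, -0.2, 0.1]
finger_gap: 22.9
grip_force: 79.5
```

```bash
python3 st.py
python3 - <<'E'
from h import *
np.set_printoptions(suppress=True,precision=2)
print(delta([578.0,41.1,138],80.55))
s=sense();p=snapshot('wrist');P=pose('wrist',s);np.savez('w6.npz',p=p,**{k:s[k] for k in('tool_pos','tcp_rot')});t=s['tool_pos'];A=rot(s['tcp_rot'])
T=lambda v:proj(P,[t+A@np.array(v)])[0]
for h in(37,42): print('collar',h,T([17,0,h]))
print('handle',T([12,12,37]),T([12,-12,37]))
a=np.array(F(0,75,0))[:2];d=A[:2,0]
for x in(3.5,-3.5):
  for h in(37.5,29.5): print('slot',x,h,proj(P,[[*(a+x*d),h]])[0])
r=p[:,255:261].mean((1,2)); print('col',[(k,int(r[k])) for k in range(170,225)])
cv2.imwrite('pics/w6.png',np.vstack([cv2.resize(p[140:240,198:318][:,:,::-1],(720,600),interpolation=cv2.INTER_CUBIC)]))
E
```

```text
26.375 [577.62  42.27 140.7 ] [-179.9    -0.04   80.81] [-0.36 -0.16  0.1 ] [-0.02  0.01 -0.04]
(array([-0.04,  0.02,  0.09]), array([-0.02, -0.01,  0.06]))
collar 37 [256.14 207.62]
collar 42 [256.19 204.81]
handle [275.06 214.95] [237.27 214.98]
slot 3.5 37.5 [257.53 198.37]
slot 3.5 29.5 [257.56 195.41]
slot -3.5 37.5 [257.54 205.9 ]
slot -3.5 29.5 [257.56 202.74]
col [(170, 88), (171, 88), (172, 88), (173, 88), (174, 88), (175, 90), (176, 91), (177, 90), (178, 88), (179, 87), (180, 87), (181, 89), (182, 97), (183, 109), (184, 120), (185, 125), (186, 119), (187, 116), (188, 125), (189, 134), (190, 133), (191, 130), (192, 128), (193, 127), (194, 128), (195, 129), (196, 130), (197, 136), (198, 134), (199, 117), (200, 99), (201, 96), (202, 104), (203, 111), (204, 113), (205, 110), (206, 95), (207, 74), (208, 70), (209, 74), (210, 77), (211, 75), (212, 75), (213, 76), (214, 76), (215, 76), (216, 66), (217, 48), (218, 33), (219, 29), (220, 30), (221, 28), (222, 30), (223, 29), (224, 29)]
```

View pics/w6.png

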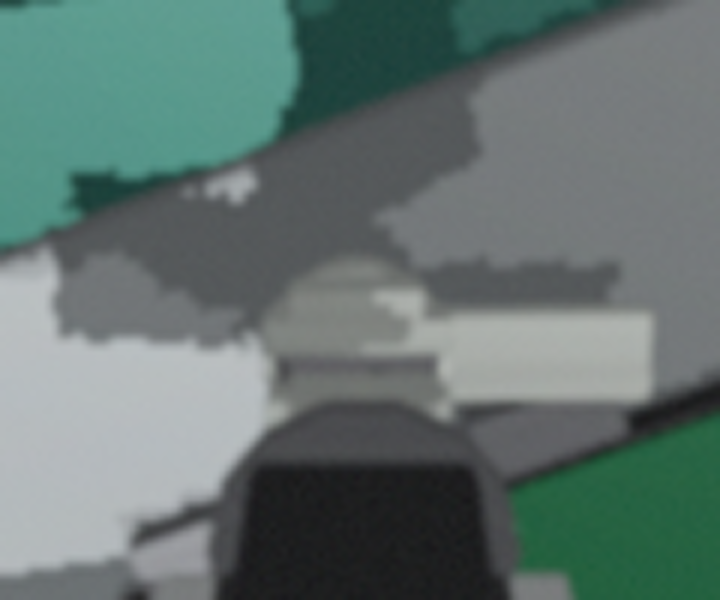

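The last view shows the left slot, from (275,365) to (440,365), parallel to the blade's direction. The collar rim now puts the driver about 1.2 mm off the TCP, so it shifted in the grip.

>>> apply_moves:
  deltas:
    - [-0.1, 0.02, 0.2, 0, 0, 0.05, 0]
    - [0, 0, 0.25, 0, 0, 0, 0]
    - [0, 0, 0.1, 0, 0, 0, 0]

```text
time: 26.8
tool_pos: [578.0, 38.5, 123.8]
tcp_rot: [-179.9, 0.0, 80.6]
ft_force: [-0.4, 0.0, -1.4]
finger_gap: 23.4
grip_force: 79.5
```

>>> apply_moves:
  deltas:
    - [0, 0, 0.08, 0, 0, 0, 0]
    - [0, 0, 0.08, 0, 0, 0, 0]

```text
time: 27.05
tool_pos: [578.5, 38.6, 119.8]
tcp_rot: [180.0, -0.0, 80.6]
ft_force: [0.7, 0.2, -2.3]
finger_gap: 23.0
grip_force: 79.5
```

>>> apply_moves:
  deltas:
    - [0, 0, 0.09, 0, 0, 0, 0]
    - [0, 0.003, 0, 0, 0, 0.8, 0]
    - [0, 0.003, 0, 0, 0, 0.95, 0]
    - [0, 0.003, 0, 0, 0, 0.95, 0]

```text
time: 27.55
tool_pos: [578.2, 38.0, 116.8]
tcp_rot: [-180.0, 0.1, 68.1]
ft_force: [-2.1, -2.9, -1.5]
finger_gap: 23.4
grip_force: 79.5
```

```bash
python3 st.py
```

```text
27.55 [578.2   37.99 116.83] [-179.95    0.08   68.06] [-2.07 -2.92 -1.47] [-0.61  0.41  0.11]
```

>>> apply_moves:
  deltas:
    - [0, 0.003, 0, 0, 0, 0.95, 0]
    - [0, 0.003, 0, 0, 0, 0.95, 0]
    - [0, 0.003, 0, 0, 0, 0.95, 0]
    - [0, 0.003, 0, 0, 0, 0.95, 0]
    - [0, 0.003, 0, 0, 0, 0.95, 0]

```text
time: 28.18
tool_pos: [578.2, 37.5, 116.8]
tcp_rot: [-180.0, 0.1, 46.3]
ft_force: [-4.0, -3.5, 0.2]
finger_gap: 22.9
grip_force: 79.6
```

```bash
python3 st.py
```

```text
28.175 [578.24  37.46 116.77] [-179.97    0.14   46.28] [-3.97 -3.45  0.23] [-0.86  0.84  0.08]
```

>>> apply_moves:
  deltas:
    - [0, 0.003, 0, 0, 0, 0.95, 0]
    - [0, 0.003, 0, 0, 0, 0.95, 0]
    - [0, 0.003, 0, 0, 0, 0.95, 0]
    - [0, 0.003, 0, 0, 0, 0.95, 0]
    - [0, 0.003, 0, 0, 0, 0.95, 0]
    - [0, 0.003, 0, 0, 0, 0.95, 0]
    - [0, 0.003, 0, 0, 0, 0.95, 0]
    - [0, 0.003, 0, 0, 0, 0.7, 0]

```text
time: 29.18
tool_pos: [577.9, 36.7, 116.7]
tcp_rot: [179.9, 0.2, 12.6]
ft_force: [-7.6, -5.2, 2.7]
finger_gap: 23.2
grip_force: 80.0
```

```bash
python3 st.py
```

```text
29.175 [577.94  36.69 116.73] [179.95   0.23  12.6 ] [-7.59 -5.23  2.66] [-1.03  1.61  0.09]
```

>>> apply_moves:
  deltas:
    - [0, 0, 0, 0, 0, 0.6, 0]
    - [0, 0, 0, 0, 0, 0.5, 0]

```text
time: 29.42
tool_pos: [577.8, 36.6, 116.7]
tcp_rot: [179.9, 0.2, 7.6]
ft_force: [-7.0, -4.7, 3.8]
finger_gap: 23.2
grip_force: 80.0
```

```bash
python3 st.py
```

```text
29.425 [577.81  36.62 116.69] [179.92   0.24   7.6 ] [-7.03 -4.66  3.83] [-1.08  1.75  0.1 ]
```

>>> apply_moves:
  deltas:
    - [0, 0, 0, 0, 0, 0.6, 0]
    - [0, 0, 0, 0, 0, 0.5, 0]

```text
time: 29.68
tool_pos: [577.7, 36.6, 116.7]
tcp_rot: [179.9, 0.2, 2.6]
ft_force: [-8.3, -4.4, 3.5]
finger_gap: 23.4
grip_force: 80.0
```

```bash
python3 st.py
```

```text
29.675 [577.74  36.57 116.71] [179.9    0.25   2.56] [-8.26 -4.36  3.46] [-1.12  1.91  0.1 ]
```

>>> apply_moves:
  deltas:
    - [0, 0, 0, 0, 0, 0.4, 0]
    - [0, 0, 0, 0, 0, 0.3, 0]

```text
time: 29.92
tool_pos: [577.6, 36.5, 116.7]
tcp_rot: [179.9, 0.3, -0.6]
ft_force: [-8.8, -5.5, 3.7]
finger_gap: 23.2
grip_force: 80.2
```

```bash
python3 st.py
```

```text
29.925 [577.63  36.54 116.7 ] [179.88   0.26  -0.61] [-8.82 -5.5   3.68] [-1.19  1.88  0.26]
```

>>> apply_moves:
  deltas:
    - [0, 0, 0, 0, 0, 0.15, 0]
    - [0, 0, 0, 0, 0, -0.7, 0]
    - [0, 0, -0.5, 0, 0, 0, 0]
    - [0, 0, -0.9, 0, 0, 0, 0]
    - [0, 0, -0.9, 0, 0, -0.98, 0]
    - [0, 0, -0.4, 0, 0, -0.98, 0]
    - [0, 0, 0, 0, 0, -0.98, 0]
    - [0, 0, 0, 0, 0, -0.98, 0]

```text
time: 30.92
tool_pos: [580.3, 37.9, 199.8]
tcp_rot: [180.0, -0.1, 20.0]
ft_force: [0.4, 0.5, -1.7]
finger_gap: 23.7
grip_force: 79.5
```

>>> apply_moves:
  deltas:
    - [0, 0, 0, 0, 0, -0.98, 0]
    - [0, 0, 0, 0, 0, -0.98, 0]
    - [0, 0, 0, 0, 0, -0.98, 0]
    - [0, 0, 0, 0, 0, -0.98, 0]
    - [0, 0, 0, 0, 0, -0.98, 0]
    - [0, 0, 0, 0, 0, -0.98, 0]
    - [0, 0, 0, 0, 0, -0.98, 0]
    - [0, 0, 0, 0, 0, -0.98, 0]

```text
time: 31.92
tool_pos: [580.1, 37.9, 199.4]
tcp_rot: [179.9, -0.1, 56.0]
ft_force: [-0.5, -0.4, -0.9]
finger_gap: 23.2
grip_force: 79.5
```

>>> apply_moves:
  deltas:
    - [0, 0, 0, 0, 0, -0.98, 0]
    - [0, 0, 0, 0, 0, -0.98, 0]
    - [0, 0, 0, 0, 0, -0.98, 0]
    - [0, 0, 0, 0, 0, -0.98, 0]
    - [0, 0, 0, 0, 0, -0.98, 0]
    - [0, 0, 0, 0, 0, -0.98, 0]
    - [0, 0, 0, 0, 0, -0.98, 0]
    - [0, 0, 0, 0, 0, -0.98, 0]

```text
time: 32.92
tool_pos: [580.1, 37.9, 199.4]
tcp_rot: [179.9, -0.0, 91.9]
ft_force: [-1.3, 0.9, -0.9]
finger_gap: 23.2
grip_force: 79.5
```

>>> apply_moves:
  deltas:
    - [0, 0, 0, 0, 0, -0.98, 0]
    - [0, 0, 0, 0, 0, -0.98, 0]
    - [0, 0, 0, 0, 0, -0.6, 0]
    - [0, 0, 0, 0, 0, 0, 0]

```text
time: 33.42
tool_pos: [580.0, 37.9, 199.2]
tcp_rot: [179.9, 0.0, 103.5]
ft_force: [-0.0, 0.2, -0.8]
finger_gap: 23.0
grip_force: 79.5
```

```bash
python3 st.py
python3 - <<'E'
from h import *
np.set_printoptions(suppress=True,precision=2)
s=sense();p=snapshot('wrist');P=pose('wrist',s);np.savez('w7.npz',p=p,**{k:s[k] for k in('tool_pos','tcp_rot')});t=s['tool_pos'];A=rot(s['tcp_rot'])
T=lambda v:proj(P,[t+A@np.array(v)])[0]
print('collar',T([17,0,42]),'handle',T([12,12,37]),T([12,-12,37]))
r=p[:,255:261].mean((1,2)); print('col',[(k,int(r[k])) for k in range(196,225)])
# tongue direction: brightness minus plate around each axis at tongue height
for nm,ax,c0 in(('far',(85,0),180),('left',(0,75),270)):
  v=[]
  for a in range(c0-40,c0+100,10):
    X=[F(ax[0]+r*np.cos(np.radians(a)),ax[1]+r*np.sin(np.radians(a)),27) for r in(20,25,30,35,40)]
    u=proj(P,X).astype('f4'); v.append((a,cv2.remap(p,u[:,0],u[:,1],1)[:,0].mean(1).astype(int).tolist()))
  print(nm,u[0],*v,sep='\n')
print(delta([493,-260.7,185],105.4))
E
```

```text
33.425 [580.01  37.87 199.18] [179.91   0.01 103.49] [-0.    0.21 -0.81] [ 0.03  0.01 -0.02]
collar [255.62 204.01] handle [274.5  214.15] [236.68 214.18]
col [(196, 167), (197, 166), (198, 165), (199, 165), (200, 164), (201, 157), (202, 138), (203, 116), (204, 110), (205, 109), (206, 94), (207, 72), (208, 70), (209, 74), (210, 75), (211, 74), (212, 74), (213, 74), (214, 75), (215, 74), (216, 65), (217, 46), (218, 32), (219, 28), (220, 28), (221, 29), (222, 28), (223, 30), (224, 29)]
far
[324.13 252.98]
(140, [87, 86, 114, 101, 80])
(150, [86, 85, 87, 103, 70])
(160, [111, 95, 86, 60, 70])
(170, [165, 157, 145, 126, 103])
(180, [164, 164, 170, 187, 150])
(190, [194, 231, 240, 240, 133])
(200, [238, 215, 105, 40, 118])
(210, [189, 143, 38, 41, 105])
(220, [185, 179, 41, 45, 49])
(230, [184, 183, 124, 43, 41])
(240, [183, 183, 181, 78, 41])
(250, [192, 182, 181, 181, 131])
(260, [206, 181, 180, 180, 180])
(270, [201, 181, 181, 180, 179])
left
[272.54 175.9 ]
(230, [195, 195, 191, 62, 88])
(240, [185, 193, 71, 93, 74])
(250, [162, 170, 65, 123, 68])
(260, [164, 165, 157, 111, 74])
(270, [169, 170, 154, 100, 75])
(280, [173, 173, 160, 107, 74])
(290, [135, 99, 57, 111, 76])
(300, [77, 97, 95, 83, 86])
(310, [70, 97, 99, 95, 62])
(320, [90, 69, 98, 99, 100])
(330, [117, 101, 74, 81, 117])
(340, [118, 118, 119, 117, 117])
(350, [117, 118, 118, 118, 118])
(360, [118, 117, 118, 118, 119])
(array([-9.  , -5.13,  0.46]), array([ 0.02,  0.  , -0.43]))
```

Both tongues are measured square over the board: far at 180° and left at 270° in fixture axes. Now I'll return the driver.

>>> apply_moves:
  deltas:
    - [-0.81, -0.475, 0, 0, 0, 0, 0]
    - [-0.81, -0.475, 0, 0, 0, 0, 0]
    - [-0.81, -0.475, 0, 0, 0, 0, 0]
    - [-0.81, -0.475, 0, 0, 0, 0, 0]
    - [-0.81, -0.475, 0, 0, 0, 0, 0]
    - [-0.81, -0.475, 0, 0, 0, 0, 0]
    - [-0.81, -0.475, 0, 0, 0, 0, 0]
    - [-0.81, -0.475, 0, 0, 0, 0, 0]

```text
time: 34.48
tool_pos: [514.1, -178.9, 198.7]
tcp_rot: [180.0, 0.0, 103.4]
ft_force: [0.5, 0.5, -0.6]
finger_gap: 23.3
grip_force: 79.5
```

>>> apply_moves:
  deltas:
    - [-0.81, -0.475, 0.2, 0, 0, 0, 0]
    - [-0.81, -0.475, 0.3, 0, 0, 0, 0]
    - [-0.81, -0.475, 0.3, 0, 0, 0, 0]
    - [0, 0, 0.3, 0, 0, -0.4, 0]
    - [0, 0, 0, 0, 0, 0, 0]

```text
time: 35.1
tool_pos: [489.3, -258.3, 164.5]
tcp_rot: [-180.0, -0.1, 105.3]
ft_force: [-0.3, 0.7, -0.1]
finger_gap: 23.0
grip_force: 79.5
```

```bash
python3 st.py
python3 - <<'E'
from h import *
np.set_printoptions(suppress=True,precision=2)
print(delta([489.6,-259.8,92],105.4))
s=sense();p=snapshot('wrist');P=pose('wrist',s);np.savez('w8.npz',p=p,**{k:s[k] for k in('tool_pos','tcp_rot')});t=s['tool_pos'];A=rot(s['tcp_rot'])
M=rot([0,0,15.4]);o=np.array([492.9,-260.65,50])
for v in[(42,32),(42,8),(30,8),(42,-8),(42,-32),(-30,32),(-30,8)]: print(v,proj(P,[o+M@[*v,0]])[0])
# slot walls: stand brightness along stand y at x=22 (right of collar)
for x in(20,25,36):
  v=[]
  for y in range(-40,41,2):
    u=proj(P,[o+M@[x,y,0]]).astype('f4');v.append((y,int(cv2.remap(p,u[:,0],u[:,1],1).mean())))
  print(x,v)
v=[]
for x in range(0,60,2):
    u=proj(P,[o+M@[x,22,0]]).astype('f4');v.append((x,int(cv2.remap(p,u[:,0],u[:,1],1).mean())))
print('x at y22',v)
E
```

```text
35.1 [ 489.31 -258.28  164.46] [-179.96   -0.08  105.33] [-0.34  0.71 -0.14] [-0.    0.01  0.01]
(array([-0.05, -0.  ,  2.42]), array([-0.01, -0.02, -0.02]))
(42, 32) [307.5  162.25]
(42, 8) [306.09 188.46]
(30, 8) [292.77 188.48]
(42, -8) [305.2  205.09]
(42, -32) [303.92 228.87]
(-30, 32) [225.14 162.4 ]
(-30, 8) [226.16 188.59]
20 [(-40, 36), (-38, 60), (-36, 63), (-34, 65), (-32, 66), (-30, 68), (-28, 67), (-26, 67), (-24, 69), (-22, 78), (-20, 109), (-18, 122), (-16, 122), (-14, 122), (-12, 123), (-10, 116), (-8, 87), (-6, 76), (-4, 76), (-2, 77), (0, 75), (2, 76), (4, 75), (6, 74), (8, 84), (10, 119), (12, 123), (14, 123), (16, 122), (18, 124), (20, 123), (22, 123), (24, 124), (26, 122), (28, 107), (30, 88), (32, 80), (34, 77), (36, 75), (38, 76), (40, 70)]
25 [(-40, 109), (-38, 92), (-36, 85), (-34, 84), (-32, 95), (-30, 118), (-28, 120), (-26, 120), (-24, 121), (-22, 121), (-20, 122), (-18, 122), (-16, 123), (-14, 123), (-12, 124), (-10, 116), (-8, 87), (-6, 77), (-4, 76), (-2, 76), (0, 75), (2, 73), (4, 72), (6, 71), (8, 85), (10, 120), (12, 124), (14, 123), (16, 124), (18, 
[... 202 characters left out ...]
118), (-26, 117), (-24, 118), (-22, 118), (-20, 119), (-18, 119), (-16, 120), (-14, 120), (-12, 119), (-10, 119), (-8, 120), (-6, 120), (-4, 121), (-2, 121), (0, 122), (2, 121), (4, 121), (6, 121), (8, 121), (10, 121), (12, 121), (14, 121), (16, 121), (18, 122), (20, 122), (22, 122), (24, 122), (26, 123), (28, 123), (30, 117), (32, 88), (34, 75), (36, 75), (38, 74), (40, 71)]
x at y22 [(0, 87), (2, 87), (4, 89), (6, 117), (8, 122), (10, 122), (12, 122), (14, 122), (16, 122), (18, 123), (20, 123), (22, 124), (24, 123), (26, 124), (28, 114), (30, 97), (32, 120), (34, 122), (36, 122), (38, 123), (40, 115), (42, 76), (44, 70), (46, 71), (48, 70), (50, 69), (52, 70), (54, 70), (56, 69), (58, 69)]
```

>>> apply_moves:
  deltas:
    - [-0.05, 0, 0.3, 0, 0, 0, 0]
    - [0, 0, 0.4, 0, 0, 0, 0]
    - [0, 0, 0.4, 0, 0, 0, 0]
    - [0, 0, 0.4, 0, 0, 0, 0]

```text
time: 35.65
tool_pos: [489.8, -260.0, 118.9]
tcp_rot: [-180.0, -0.0, 105.4]
ft_force: [0.1, -0.6, -0.9]
finger_gap: 23.2
grip_force: 79.5
```

>>> apply_moves:
  deltas:
    - [0, 0, 0.4, 0, 0, 0, 0]
    - [0, 0, 0.25, 0, 0, 0, 0]
    - [0, 0, 0.1, 0, 0, 0, 0]
    - [0, 0, 0.05, 0, 0, 0, 0]

```text
time: 36.15
tool_pos: [490.1, -260.4, 96.3]
tcp_rot: [180.0, 0.0, 105.4]
ft_force: [0.4, 0.1, -1.2]
finger_gap: 23.8
grip_force: 79.5
```

```bash
python3 st.py
```

```text
36.15 [ 490.14 -260.43   96.27] [179.99   0.01 105.36] [ 0.4   0.13 -1.21] [-0.    0.02  0.01]
```

>>> apply_moves:
  deltas:
    - [0, 0, 0.07, 0, 0, 0, 0]
    - [0, 0, 0.05, 0, 0, 0, 0]

```text
time: 36.4
tool_pos: [490.2, -260.4, 92.8]
tcp_rot: [180.0, 0.0, 105.4]
ft_force: [0.1, -0.6, -0.6]
finger_gap: 23.0
grip_force: 79.5
```

>>> apply_moves:
  deltas:
    - [0, 0, 0.03, 0, 0, 0, 0]
    - [0, 0, 0, 0, 0, 0, 0]

```text
time: 36.65
tool_pos: [490.1, -260.3, 92.0]
tcp_rot: [180.0, 0.0, 105.4]
ft_force: [0.1, 0.8, 2.1]
finger_gap: 23.1
grip_force: 79.8
```

>>> apply_moves:
  deltas:
    - [0, 0, 0, 0, 0, 0, 0.35]
    - [0, 0, 0, 0, 0, 0, 0.6]
    - [0, 0, 0, 0, 0, 0, 1]
    - [0, 0, 0, 0, 0, 0, 1]
    - [0, 0, 0, 0, 0, 0, 1]

```text
time: 37.28
tool_pos: [490.0, -260.3, 91.7]
tcp_rot: [-180.0, -0.0, 105.4]
ft_force: [1.0, 0.3, -0.5]
finger_gap: 85.4
grip_force: 0.0
```

>>> apply_moves:
  deltas:
    - [0, 0, -0.5, 0, 0, 0, 1]
    - [0, 0, -0.9, 0, 0, 0, 1]
    - [0, 0, -1, 0, 0, 0, 1]
    - [0, 0, -1, 0, 0, 0, 1]
    - [-0.9, 0, -0.4, 0, 0, 0, 1]
    - [-0.9, 0, 0, 0, 0, 0, 1]
    - [-0.9, 0, 0, 0, 0, 0, 1]
    - [0, 0, 0, 0, 0, 0, 1]

```text
time: 38.28
tool_pos: [511.7, -340.0, 206.8]
tcp_rot: [180.0, 0.1, 105.3]
ft_force: [-0.7, 0.6, -0.2]
finger_gap: 85.4
grip_force: 0.0
```

```bash
python3 st.py
python3 - <<'E'
from h import *
np.set_printoptions(suppress=True,precision=1)
s=sense();p=snapshot('wrist');P=pose('wrist',s)
# handle top: bright disc or dark square near predicted place
u=proj(P,[[490.1,-261.5,125]])[0];print(u)
x0,y0=(u-45).astype(int);y0=max(y0,0);c=p[y0:y0+90,x0:x0+90]
hsv=cv2.cvtColor(c,cv2.COLOR_RGB2HSV);m=((hsv[...,2]<80)&(hsv[...,1]<90)).astype('u1')
m=cv2.morphologyEx(m,cv2.MORPH_CLOSE,np.ones((25,25)))
for k in cv2.findContours(m,0,1)[0]:
    if cv2.contourArea(k)>300:
        r=cv2.minAreaRect(k);print(r,cv2.contourArea(k));print(ray(P,np.array(r[0])+[x0,y0],125))
b=((hsv[...,2]>150)&(hsv[...,1]<60)).astype('u1')
for k in cv2.findContours(b,0,1)[0]:
    if cv2.contourArea(k)>80: q,rad=cv2.minEnclosingCircle(k);print('disc',q,rad,ray(P,np.array(q)+[x0,y0],125))
E
```

```text
38.275 [ 511.67 -340.03  206.79] [179.97   0.07 105.28] [-0.73  0.6  -0.2 ] [-0.04 -0.04  0.01]
[255.5  98.6]
((59.5, 44.5), (89.0, 59.0), 90.0) 2856.0
[[ 499.5 -258.2  125. ]]
disc (48.13934326171875, 64.58197021484375) 30.10969352722168 [[ 495.3 -273.6  125. ]]
disc (82.5, 62.0) 15.008431434631348 [[ 518.7 -265.3  125. ]]
disc (48.5, 43.5) 13.946425437927246 [[ 491.8 -259.6  125. ]]
disc (44.5, 22.5) 28.887813568115234 [[ 485.5 -247.1  125. ]]
```

Run:
```python
from h import *
np.set_printoptions(suppress=True,precision=1)
f=np.load('fix.npz')
for n,h in(('w2',22),('w7',22)):
    p,P=wr(n+'.npz');hsv=cv2.cvtColor(p,cv2.COLOR_RGB2HSV)
    poly=proj(P,[F(x,y,20) for x,y in((-80,48),(58,48),(58,-75),(-80,-75))]).astype(int)
    roi=np.zeros(p.shape[:2],'u1');cv2.fillPoly(roi,[poly],1)
    m=((hsv[...,0]>45)&(hsv[...,0]<80)&(hsv[...,1]>100)).astype('u1')*roi
    ys,xs=np.nonzero(m);g=(ray(P,np.c_[xs,ys],h)[:,:2]-f['o'])@f['M']
    print(n,len(g),np.percentile(g,[1,50,99],axis=0))
    for lo,hi in((-45,-15),(15,45)):
        k=g[(g[:,0]>lo)&(g[:,0]<hi)];a=g[(g[:,1]>lo*.8)&(g[:,1]<hi*.8)]
        print(' y-range',np.percentile(k[:,1],[1,99]),' x-range',np.percentile(a[:,0],[1,99]))
```

```text
w2 5475 [[-52.5 -41.8]
 [  2.5   5.7]
 [ 52.2  42.6]]
 y-range [-41.8  42.5]  x-range [-52.6  52.4]
 y-range [-41.8  42.6]  x-range [-52.3  52.1]
w7 1638 [[-52.9 -13.7]
 [-25.5  26.9]
 [ 52.3  43. ]]
 y-range [-9.1 43.2]  x-range [-52.9 -43.4]
 y-range [ 3.4 42.9]  x-range [-52.6  52.3]
```

```bash
python3 -c "
from bench import hand_in
print(hand_in())"
```

```text
the job is handed in; nothing more can be done
None
```

The job is handed in at about 38 s: the board measured home and square, both clamp tongues measured square over its edges, and the driver measured back in its stand and judged upright from its cap position; the bin, spool and jar were not touched.

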